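# Load three cells into the battery tunnel of a gauge data logger

### The arm

A 6-joint arm with a two-finger parallel gripper is mounted at the origin on a cart in front of the work surface, level with it; the furniture and walls round the work are solid. World frame = base frame: x ahead of the robot, y to its left, z up, the work surface at z = 0. Lengths are in mm, angles in rad, forces in N, time in s.
With the tool pointing down it reaches from about 350 to 775 mm from the base axis. Payload 7.3 kg.
Tool frame: the origin (TCP) lies midway between the tips of the shut fingers; the grasp point (between the pads) lies 19 mm behind it; z points along the fingers, y is the line along which they close (so a half turn about z gives the same grasp; the last joint's range is limited). The gripper opens to 92 mm and grips with 3 to 60 N. Pads are 19 mm wide; open, the fingers measure 130 mm over their backs; the gripper's body (75 mm by 190 mm) begins 47 mm behind the grasp point.
Start: joints at [0.989, 0.342, 1.524, -0, 1.275, -0.146], TCP at [221.61, 475.956, 226.741] pointing down, gripper open.
Joint ranges: [-2.53, 2.53], [-0.77, 2.02], [0.04, 2.7], [-1, 4.14], [0.28, 2.66], [-3.11, 3.11]. Speed limits (rad/s): [2.57, 2.57, 3.14, 3.14, 3.14, 3.14].

### API

Orientations are given as [roll, pitch, yaw] about the fixed x, y, z axes, in that order (R = Rz(yaw) Ry(pitch) Rx(roll)).
In Python, from plant import bot gives the robot as it stands. The module is installed in compiled form; this text tells all that it offers.
- The arm moves only by the shell command python3 -m crank 'ROWS' [OPENING]. ROWS is JSON, a list of rows, each a list of 6 numbers: the shift along the tool's x, y, z in m, then the turn, a rotation vector about the tool's x, y, z in rad. In form: [[dx, dy, dz, wx, wy, wz], ...]. A call has 1 to 5 rows; each row shifts and turns the commanded pose from where the row before left it, along the tool's axes as they then stand; what a row does not reach is not made up. A row lasts 1/8 s, in which the tool goes at most 62.5 mm and 10.7 degrees, less where a joint would pass 70% of its speed; a pose out of reach is approached as far as the arm can. A call is refused whole if a number of a shift passes 0.0625 or a number of a turn 0.188, either way. A call with a gripper value outside its range is refused whole. OPENING is the opening in per cent of the stroke, from 0 (shut) to 100 (fully open), set as the call begins (- or left out, the last holds). The fingers move at their own pace and stop on an object; the grip force is fixed at half the most. Time passes only in rows, so rows that do not move let the fingers close. It gives the time, the measured TCP pose, the force, the opening and the grip force at its end, in the units of the state.
- bot.get_obs(): the state, without advancing time (a new reading comes with each control period).
- bot.capture(name): name is "side" or "top"; returns a dict with "color" (384x512x3 uint8, blue, green, red), "fov_y" (degrees; the focal length in pixels is half the picture's height over the tangent of half this angle, whatever the lens; pixels are square), "cx", "cy" (the principal point, pixels), "extrinsics" (4x4, takes a point from world to camera coordinates). Camera axes: x right, y up, looking along -z (the intrinsics and any distortion apply to the point x, -y, -z); pixel columns grow to the right and rows downward; lengths in mm; the calibration is good to about 2 mm. A picture is of the moment at which its call begins. There is no depth.
- bot.close_job(): hands the job in; it is judged then, once.
The state is a dict: "time": time; "joint_positions": joint angles; "dq": joint speeds; "tau": joint torques, N m; "tool_pos": TCP position; "tcp_rot": TCP orientation; "contact_force": force on the tool from outside, world axes, zero at the start; "moment": the same for the moment, N m; "grip_width": finger opening in mm; "finger_force": force on a finger pad.
Only numpy, scipy, OpenCV 4.12 (cv2) and the standard library are available. Lean on these libraries where they do the work, as an engineer would, in place of code of your own. Each camera call takes 0.05 s, during which the arm holds its last target. There are 200 camera calls.

### The job

The gauge data logger on the bench has its battery hatch off. Load the three green cells one after another, flat minus end first: set each in the open bay and push it along into the tunnel, so that it drives the one before it deeper, and press the last one down in front of the end stop against the spring, so that all three lie flat in line with their plus buttons towards the end stop. Leave the other things on the bench where they are.

Things in the scene. Friction and masses are not known exactly. Their poses are not given: they have to be found in the camera images.
- logger: Grey instrument case, fixed to the bench, 242 x 76 mm, 41 mm high (46 mm over the black display panel, x = 132 to 222 mm). Own +x: loading direction, into the tunnel, within 8 degrees of world +y (to the left); z up. Origin on the centre line at bench height, below the inner face of the end stop; case spans x = -14 to 228 mm. The cells' floor is 8 mm above the bench all along.
- end_stop (a point): Top of the end stop, on the centre line. The stop is a black wall at the open end of the bay, x = -8 to 0 mm and 48 mm wide, top 32 mm above the bench and rounded (4 mm radius). Its inner face carries the brass plus contact. This point is 4 mm behind that face.
- bay (a point): Middle of the open bay, on its floor (8 mm above the bench), 37.5 mm from the end stop's inner face. The bay is 75 mm long (end stop to tunnel mouth) and 26 mm wide between low side walls whose flat tops, 25 mm wide each, are 15 mm above the bench. A seated last cell takes the first 65 mm.
- mouth (a point): Mouth of the tunnel, on its floor, 75 mm from the end stop. The tunnel flares at the mouth (38 mm wide) and is 30 mm wide from 8 mm in, roof 37 mm above the bench; closed at x = 218 mm, with a spring plate inside. Unloaded, the plate's face is at x = 187 mm. Three cells need 195 mm: the last goes in only if the row is pushed 8 mm against the spring, some 6 mm more while it is tilted.
- spring_plate (a joint): How far the round spring plate deep in the tunnel is pushed in from its rest, m: 0 at rest, about 0.008 with three cells seated, 0.024 at most; spring 300 N/m with 1.5 N at rest (about 4 N at 8 mm, 6 N at 14 mm).
- cell_1: Rechargeable cell, a cylinder 26 mm in diameter and 65 mm long, 90 g, green sleeve with a white band near its plus end, lying on the bench; origin at its middle, own +x along the axis to the plus end (small steel button); the other end is flat, minus. The three are alike, any order will do. Clamps behind the front strip of the bench stand up to 245 mm high: carry it above or in front of them.
- cell_2: Rechargeable cell, a cylinder 26 mm in diameter and 65 mm long, 90 g, green sleeve with a white band near its plus end, lying on the bench; origin at its middle, own +x along the axis to the plus end (small steel button); the other end is flat, minus. The three are alike, any order will do. Clamps behind the front strip of the bench stand up to 245 mm high: carry it above or in front of them.
- cell_3: Rechargeable cell, a cylinder 26 mm in diameter and 65 mm long, 90 g, green sleeve with a white band near its plus end, lying on the bench; origin at its middle, own +x along the axis to the plus end (small steel button); the other end is flat, minus. The three are alike, any order will do. Clamps behind the front strip of the bench stand up to 245 mm high: carry it above or in front of them.
- cell_1_plus (a point): Tip of the plus button of cell_1, on the axis, 32.5 mm from its middle.
- cell_2_plus (a point): Tip of the plus button of cell_2, on the axis, 32.5 mm from its middle.
- cell_3_plus (a point): Tip of the plus button of cell_3, on the axis, 32.5 mm from its middle.
- cell_1_minus (a point): Centre of the flat minus end of cell_1, on the axis, 32.5 mm from its middle.
- cell_2_minus (a point): Centre of the flat minus end of cell_2, on the axis, 32.5 mm from its middle.
- cell_3_minus (a point): Centre of the flat minus end of cell_3, on the axis, 32.5 mm from its middle.
- hatch_cover: Grey hatch cover of the logger, a plate 86 x 72 x 7 mm; bystander, origin under its centre.
- torch: Black inspection torch, 111 mm long; bystander.
- marker: White marker with a red cap, 129 mm long, 16 mm thick; bystander.
- feeler_gauge: Steel feeler gauge set, 104 x 23 x 15 mm; bystander.
- pin_gauge_pink: Pin gauge with a pink grip, 109 mm long; bystander.
- pin_gauge_green: Pin gauge with a green grip, 101 mm long; bystander.
- spare_knob: Spare metal thumb knob, 48 mm wide, 39 mm high; bystander.
- fluid_bottle: Small blue and white squeeze bottle, 35 mm wide, 94 mm high; bystander.
Mind the look-alikes: they are no part of the job. Leave any orange look-alike of the cell_2 alone.

How it is judged (in metres and radians):
At the end, for the whole second after the job is handed in: All three cells lie in one row in the logger, in any order, flat on its floor and in line (within 5 mm), plus ends towards the end stop, each end within 4 to 6 mm of its place (plus ends 0, 65 and 130 mm from the end stop), at rest, spring plate pushed in 4 to 13 mm (((x of cell_1_plus in the frame of logger between -0.004 and 0.006 m and x of cell_1_minus in the frame of logger between 0.061 and 0.071 m and z of cell_1_plus in the frame of logger between 0.017 and 0.0245 m and y of cell_1_plus in the frame of logger between -0.005 and 0.005 m and z of cell_1_minus in the frame of logger between 0.017 and 0.0245 m and y of cell_1_minus in the frame of logger between -0.005 and 0.005 m) or (x of cell_1_plus in the frame of logger between 0.061 and 0.071 m and x of cell_1_minus in the frame of logger between 0.126 and 0.136 m and z of cell_1_plus in the frame of logger between 0.017 and 0.0245 m and y of cell_1_plus in the frame of logger between -0.005 and 0.005 m and z of cell_1_minus in the frame of logger between 0.017 and 0.0245 m and y of cell_1_minus in the frame of logger between -0.005 and 0.005 m) or (x of cell_1_plus in the frame of logger between 0.126 and 0.136 m and x of cell_1_minus in the frame of logger between 0.191 and 0.201 m and z of cell_1_plus in the frame of logger between 0.017 and 0.0245 m and y of cell_1_plus in the frame of logger between -0.005 and 0.005 m and z of cell_1_minus in the frame of logger between 0.017 and 0.0245 m and y of cell_1_minus in the frame of logger between -0.005 and 0.005 m)) and ((x of cell_2_plus in the frame of logger between -0.004 and 0.006 m and x of cell_2_minus in the frame of logger between 0.061 and 0.071 m and z of cell_2_plus in the frame of logger between 0.017 and 0.0245 m and y of cell_2_plus in the frame of logger between -0.005 and 0.005 m and z of cell_2_minus in the frame of logger between 0.017 and 0.0245 m and y of cell_2_minus in the frame of logger between -0.005 and 0.005 m) or (x of cell_2_plus in the frame of logger between 0.061 and 0.071 m and x of cell_2_minus in the frame of logger between 0.126 and 0.136 m and z of cell_2_plus in the frame of logger between 0.017 and 0.0245 m and y of cell_2_plus in the frame of logger between -0.005 and 0.005 m and z of cell_2_minus in the frame of logger between 0.017 and 0.0245 m and y of cell_2_minus in the frame of logger between -0.005 and 0.005 m) or (x of cell_2_plus in the frame of logger between 0.126 and 0.136 m and x of cell_2_minus in the frame of logger between 0.191 and 0.201 m and z of cell_2_plus in the frame of logger between 0.017 and 0.0245 m and y of cell_2_plus in the frame of logger between -0.005 and 0.005 m and z of cell_2_minus in the frame of logger between 0.017 and 0.0245 m and y of cell_2_minus in the frame of logger between -0.005 and 0.005 m)) and ((x of cell_3_plus in the frame of logger between -0.004 and 0.006 m and x of cell_3_minus in the frame of logger between 0.061 and 0.071 m and z of cell_3_plus in the frame of logger between 0.017 and 0.0245 m and y of cell_3_plus in the frame of logger between -0.005 and 0.005 m and z of cell_3_minus in the frame of logger between 0.017 and 0.0245 m and y of cell_3_minus in the frame of logger between -0.005 and 0.005 m) or (x of cell_3_plus in the frame of logger between 0.061 and 0.071 m and x of cell_3_minus in the frame of logger between 0.126 and 0.136 m and z of cell_3_plus in the frame of logger between 0.017 and 0.0245 m and y of cell_3_plus in the frame of logger between -0.005 and 0.005 m and z of cell_3_minus in the frame of logger between 0.017 and 0.0245 m and y of cell_3_minus in the frame of logger between -0.005 and 0.005 m) or (x of cell_3_plus in the frame of logger between 0.126 and 0.136 m and x of cell_3_minus in the frame of logger between 0.191 and 0.201 m and z of cell_3_plus in the frame of logger between 0.017 and 0.0245 m and y of cell_3_plus in the frame of logger between -0.005 and 0.005 m and z of cell_3_minus in the frame of logger between 0.017 and 0.0245 m and y of cell_3_minus in the frame of logger between -0.005 and 0.005 m)) and linear speed of each of cell_1, cell_2, cell_3 below 0.01 m/s and value of joint spring_plate between 0.004 and 0.013 m); the robot touches nothing.
It fails at once if another thing on the bench is moved by more than 25 mm (distance of any of hatch_cover, torch, marker, feeler_gauge, pin_gauge_pink, pin_gauge_green, spare_knob, fluid_bottle from where it was at the start of the episode above 0.025 m).
It also fails if it takes over 72 s, if anything falls off the work surface, if the arm or the gripper's body presses on something with over 40 N, if the wrist force passes 120 N, or if a joint passes its speed limit or range.

## Working session

There is one attempt and no reset: what is moved stays moved. The work goes in short steps, Python scripts to look and compute and a shell command to move; the robot and the scene stay as the last step left them, time stands still between calls to the robot, and variables do not carry over. Pictures are saved under pics/ and viewed, at most 10 in all, crops included, and the job is handed in when it is done.

```bash
mkdir -p pics; python3 - <<'E'
from plant import bot
import cv2,numpy as np
o=bot.get_obs();print(o)
for n in("top","side"):
    c=bot.capture(n);cv2.imwrite(f"pics/{n}0.png",c["color"]);print(n,c["fov_y"],c["cx"],c["cy"],np.round(c["extrinsics"],3).tolist(),[k for k in c])
E
```

```text
{'time': 0.0, 'joint_positions': array([ 9.88989507e-01,  3.42745384e-01,  1.52499070e+00, -2.02274605e-06,
        1.27539961e+00, -1.46043774e-01]), 'dq': array([-1.47449195e-03,  1.63934262e-03, -2.91031002e-04,  8.14346749e-04,
        1.09654139e-06,  1.72076407e-04]), 'tau': array([-9.63069488e-05, -4.31255150e+01, -2.44218725e+01,  7.16517703e-02,
        5.61318209e-02, -2.21439227e-04]), 'tool_pos': array([221.38519734, 475.60322014, 226.04238701]), 'tcp_rot': array([-3.14006576e+00, -2.22637471e-04,  2.70583003e+00]), 'contact_force': array([-0.05596637, -0.53967916,  0.27696992]), 'moment': array([ 0.01166391, -0.02332406,  0.02513414]), 'finger_force': 0.0, 'grip_width': 91.99298790357713}
top 43.810242908509146 257.46586099166683 191.53783417183178 [[-0.007, -1.0, 0.014, 162.21], [0.999, -0.006, 0.052, -544.076], [-0.052, 0.014, 0.999, -1456.739], [0.0, 0.0, 0.0, 1.0]] ['color', 'fov_y', 'cx', 'cy', 'extrinsics']
side 55.925816322348034 254.93664233370112 192.6557577579454 [[1.0, 0.005, 0.001, -546.942], [-0.003, 0.512, 0.859, -152.779], [0.004, -0.859, 0.512, -1123.762], [0.0, 0.0, 0.0, 1.0]] ['color', 'fov_y', 'cx', 'cy', 'extrinsics']
```

View pics/top0.png

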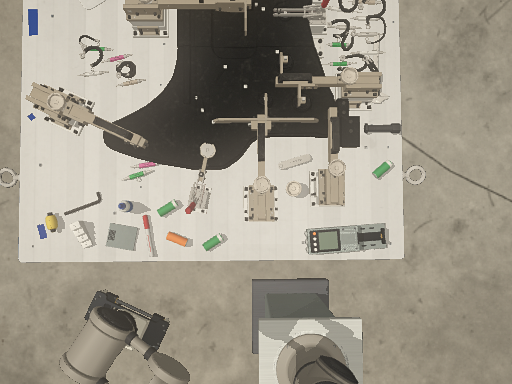

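View pics/side0.png

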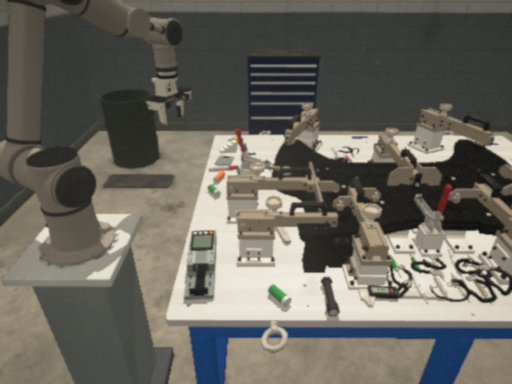

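The top view shows green cells at (168,208), (214,242) and (383,169), and an orange look-alike at (177,239). The logger is at (346,238), with its bay towards the right (−y) and its display to the left. The three green ones fit the description. I'll confirm them in an enlarged crop and measure.

```bash
cat > h.py <<'E'
from plant import bot
import cv2,numpy as np
def K(c): return 192/np.tan(np.radians(c["fov_y"]/2))
def ray(c,u,v):
    f=K(c);E=c["extrinsics"];R=E[:3,:3];d=R.T@np.array([(u-c["cx"])/f,-(v-c["cy"])/f,-1]);return -R.T@E[:3,3],d
def onz(c,u,v,z):
    o,d=ray(c,u,v);return o+d*(z-o[2])/d[2]
def proj(c,p):
    q=c["extrinsics"]@np.append(p,1);f=K(c);return np.array([c["cx"]+f*q[0]/-q[2],c["cy"]-f*q[1]/-q[2]])
def greens(c,amin=20):
    h=cv2.cvtColor(c["color"],cv2.COLOR_BGR2HSV);m=cv2.inRange(h,(50,110,40),(80,255,255))
    n,l,s,ce=cv2.connectedComponentsWithStats(m);return [(ce[i],s[i][4],np.argwhere(l==i)[:,::-1]) for i in range(1,n) if s[i][4]>=amin]
E
python3 - <<'E'
from h import *
t=bot.capture("top");s=bot.capture("side")
for nm,c in(("top",t),("side",s)):
    for ce,a,p in greens(c):
        r=cv2.minAreaRect(p.astype(np.float32));print(nm,ce.round(1),a,np.round(r[1],1),round(r[2],1),onz(c,*ce,13).round(1)[:2])
cr=lambda c,x,y,w,h,k:cv2.resize(c["color"][y:y+h,x:x+w],None,fx=k,fy=k,interpolation=cv2.INTER_CUBIC)
A=np.vstack([np.hstack([cr(t,150,195,40,30,6),cr(t,195,225,40,30,6),cr(t,363,155,40,30,6)]),cr(t,296,215,102,50,7)[:, :714].copy() if 0 else cv2.resize(cr(t,298,215,96,50,1),(720,375),interpolation=cv2.INTER_CUBIC)])
cv2.imwrite("pics/c1.png",A)
cv2.imwrite("pics/c2.png",cv2.resize(cr(s,180,225,120,90,1),(800,600),interpolation=cv2.INTER_CUBIC))
E
```

```text
side [276.3 292.2] 100 [14.1  7.1] 45.0 [ 602.8 -218.2]
```

View pics/c1.png

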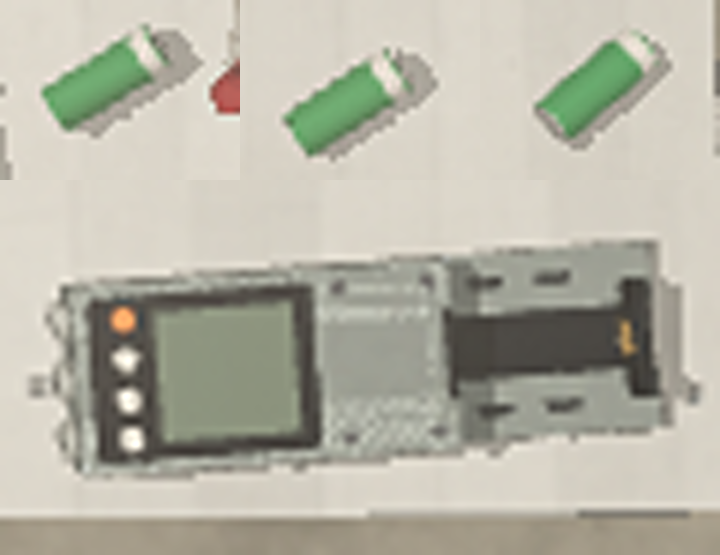

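View pics/c2.png

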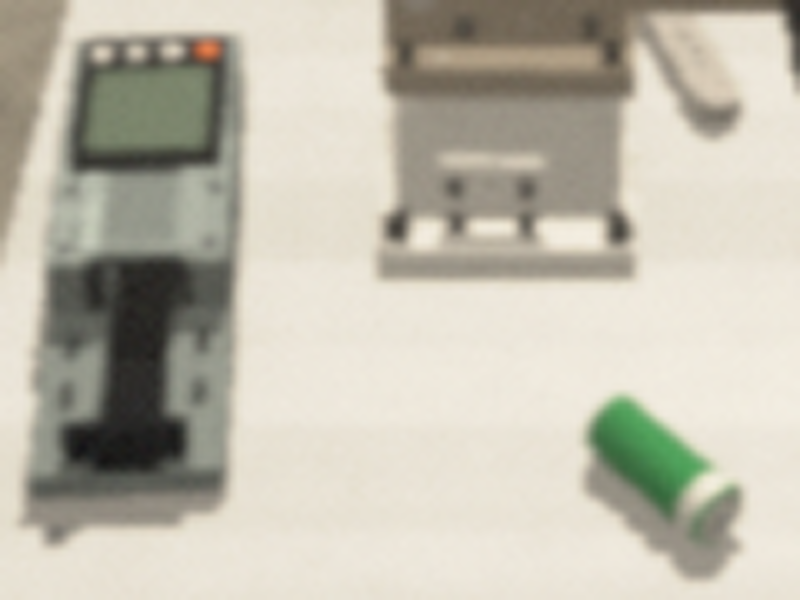

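The crops confirm three green cells, each with its white band (plus end) at the upper right. Nothing orange is among them. The logger's bay is on the right, with the black end stop at about (384,238) in the top view. Now subpixel measurement.

```bash
sed -i 's/(50,110,40),(80,255,255)/(50,80,40),(80,255,255)/' h.py
python3 - <<'E'
from h import *
t=bot.capture("top");s=bot.capture("side")
def cells(c,nm):
    h=cv2.cvtColor(c["color"],cv2.COLOR_BGR2HSV)
    for ce,a,p in greens(c,40):
        q=p-p.mean(0);d=np.linalg.svd(q,full_matrices=0)[2][0]
        if d[1]*(1 if nm=="top" else -1)>0:d=-d
        # profile along the axis, width extents
        e=q@d;w=q@np.array([-d[1],d[0]])
        P0=onz(c,*ce,18 if nm=="top" else 13);P1=onz(c,*(ce+d*5),18 if nm=="top" else 13)
        v=(P1-P0)[:2];ang=np.degrees(np.arctan2(v[1],v[0]));L=[onz(c,*(ce+d*k),18)[:2].round(1) for k in(e.min()-.5,e.max()+.5)]
        print(nm,ce.round(1),a,"len/wid px",round(np.ptp(e)+1,1),round(np.ptp(w)+1,1),P0[:2].round(1),"ang",ang.round(1),"ends",*L)
cells(t,"top");cells(s,"side")
g=cv2.cvtColor(t["color"],cv2.COLOR_BGR2GRAY)
k=8;roi=cv2.resize(g[210:262,298:396],None,fx=k,fy=k,interpolation=cv2.INTER_CUBIC)
m=(roi<85).astype(np.uint8)
cs,_=cv2.findContours(m,cv2.RETR_EXTERNAL,cv2.CHAIN_APPROX_NONE)
for c in cs:
    if cv2.contourArea(c)>k*k*60:
        px=lambda p:((np.array(p)+.5)/k-.5+np.array([298,210]))
        b=cv2.boxPoints(cv2.minAreaRect(c));print("dark",cv2.contourArea(c)/k/k,[px(p).round(2).tolist() for p in b])
        for z in(46,32,8):print(z,[onz(t,*px(p),z)[:2].round(1).tolist() for p in b])
        M=cv2.moments(m[:, :]*0) 
# row profiles along the centre line of the bay
np.set_printoptions(linewidth=220)
print(g[222:252,352:396:1][::2])
E
```

```text
top [339.4  63.5] 54 len/wid px 14.0 4.1 [943.1 -99.1] ang -89.5 ends [942.9 -77.6] [ 943.3 -121.5]
top [381.4 169.1] 123 len/wid px 17.1 8.6 [ 611.8 -223.9] ang -50.2 ends [ 594.4 -203.1] [ 628.5 -244. ]
top [136.3 174.9] 50 len/wid px 14.6 5.0 [597.9 529.8] ang -72.8 ends [591.2 551.3] [604.4 508.8]
top [165.3 208.4] 114 len/wid px 17.3 8.2 [495.  440.7] ang -59.2 ends [481.6 463.2] [508.5 418.1]
top [210.8 242.5] 123 len/wid px 17.1 8.8 [390.1 302. ] ang -57.0 ends [375.8 324. ] [404.  280.6]
side [276.2 292.3] 133 len/wid px 17.1 9.4 [ 602.6 -218.6] ang -51.9 ends [ 586.4 -203.3] [ 617.  -242.3]
dark 591.9140625 [[309.02, 230.91], [338.68, 228.41], [340.5, 249.98], [310.84, 252.48]]
46 [[424.2, 5.4], [431.0, -84.0], [366.5, -88.4], [359.7, 0.7]]
32 [[423.7, 3.7], [430.7, -86.5], [365.5, -91.0], [358.7, -1.0]]
8 [[423.0, 0.8], [430.0, -90.9], [363.8, -95.5], [356.8, -4.0]]
dark 236.078125 [[356.54, 230.0], [383.92, 227.55], [385.31, 243.12], [357.94, 245.58]]
46 [[425.9, -137.7], [432.7, -220.4], [386.0, -223.6], [379.3, -141.1]]
32 [[425.5, -140.8], [432.3, -224.3], [385.2, -227.
[... 2077 characters left out ...]
5 166 158 134 130 119 120 121 122 167 164 161 159 159 158 133 110 112 112  85 110 159 158 157 156 159 160 161 161 163 170 145 158 200 171 134 195 211 210 210 210]
 [153 163 164 176 167 155 178 137 116 118  84  85 112 136 160 158 157 157 159 159 161 160 159 158 158 160 157 156 156 156 156 156 156 156 127 156 212 211 211 212 211 210 210 211]
 [195 177 186 136 105 131 166 135 115 117 116 117 164 158 157 162 160 159 155 153 165 158 147 150 138 140 138 163 126 142 134 133 155 213 209 207 207 209 210 210 210 211 210 211]
 [168 159 158 168 192 169 159 153 162 161 161 162 160 161 220 218 217 216 215 215 210 210 209 210 209 208 207 208 208 207 207 209 209 208 207 206 206 209 209 210 211 211 210 210]]
```

```bash
cat >> h.py <<'E'
LO=np.array([408.6,-218.1,0]);LY=np.radians(94.35)
def L2W(x,y,z): c,s=np.cos(LY),np.sin(LY);return LO+[c*x-s*y,s*x+c*y,z]
E
python3 - <<'E'
from h import *
t=bot.capture("top");s=bot.capture("side")
for p in [(222,32.3,46),(222,-32.3,46),(132,32.3,46),(132,-32.3,46),(-8,24,32),(-8,-24,32),(-14,38,15),(-14,-38,15)]: print(p,"side",proj(s,L2W(*p)).round(1),"top",proj(t,L2W(*p)).round(1))
for nm,c in(("top",t),("side",s)):
    h=cv2.cvtColor(c["color"],cv2.COLOR_BGR2HSV);m=cv2.inRange(h,(0,150,60),(5,255,255))|cv2.inRange(h,(172,150,60),(180,255,255))
    n,l,st,ce=cv2.connectedComponentsWithStats(m)
    print(nm,[(ce[i].round(0).tolist(),st[i].tolist()) for i in range(1,n) if st[i][4]>8])
# cell3: model from top, surface silhouette in side
for C,a in(((615.2,-228.1),-50.2),((612,-227),-50.2)):
    a=np.radians(a);d=np.array([np.cos(a),np.sin(a),0]);c0=np.array([*C,13.])
    print("side ends",proj(s,c0-32.5*d),proj(s,c0+32.5*d),"top",proj(t,c0-32.5*d),proj(t,c0+32.5*d))
E
```

```text
(222, 32.3, 46) side [193.3 230.1] top [310.8 252.5]
(222, -32.3, 46) side [214.6 229.2] top [308.9 231. ]
(132, 32.3, 46) side [190.9 249.2] top [340.7 250. ]
(132, -32.3, 46) side [213.9 248.2] top [338.7 228.5]
(-8, 24, 32) side [190.3 289.3] top [385.4 243.1]
(-8, -24, 32) side [209.4 288.3] top [383.9 227.3]
(-14, 38, 15) side [185.1 296.2] top [386.2 247.2]
(-14, -38, 15) side [215.3 294.6] top [383.9 222.4]
top []
side [([238.0, 132.0], [237, 130, 3, 6, 13]), ([444.0, 197.0], [438, 184, 14, 28, 184])]
side ends [272.81028223 287.83321113] [290.33957855 302.76297916] top [374.33832359 174.93422076] [390.13340631 161.46838488]
side ends [271.56472258 287.51623641] [289.01566553 302.41491307] top [374.00387999 175.96725063] [389.80153652 162.4977824 ]
```

```bash
cat >> h.py <<'E'
from scipy.spatial.transform import Rotation as Ro
def rot(yaw,tilt=0): # tilt>0: tool x end (minus end of the cell) goes down
    return Ro.from_euler("z",yaw,degrees=True)*Ro.from_euler("x",180,degrees=True)*Ro.from_euler("y",-tilt,degrees=True)
def plan(*wps,nd=3):
    """wps: (xyz, yaw, tilt, n); prints rows from the measured pose"""
    o=bot.get_obs();p=o["tool_pos"];R=Ro.from_euler("xyz",o["tcp_rot"]);print("at",p.round(1),np.degrees(o["tcp_rot"]).round(1),"t",round(o["time"],2),"w",round(o["grip_width"],1),"F",o["contact_force"].round(1))
    for q,yaw,tilt,n in wps:
        T=rot(yaw,tilt);dv=(R.inv()*T).as_rotvec();q=np.array(q,float);rows=[]
        for k in range(n):
            a=R*Ro.from_rotvec(dv*k/n);rows.append([*(a.inv().apply((q-p)/n)/1000),*(dv/n)])
        print([[round(float(v),nd)+0. for v in r] for r in rows]);p,R=q,T
E
python3 - <<'E'
from h import *
print(rot(120).as_matrix().round(2).tolist(), rot(90,20).apply([1,0,0]).round(2))
plan(([221,476,290],155,0,1),([400,160,295],142,0,7),([623,-239,295],129.8,0,9),([623,-239,60],129.8,0,4))
E
```

```text
[[-0.5, 0.87, 0.0], [0.87, 0.5, 0.0], [0.0, 0.0, -1.0]] [ 0.    0.94 -0.34]
at [221.6 475.9 226.6] [-180.   -0.  155.] t 0.4 w 91.9 F [-0.1  2.4 -0.2]
[[0.001, 0.0, -0.063, 0.0, 0.0, 0.001]]
[[-0.042, -0.03, -0.001, 0.0, 0.0, 0.032], [-0.043, -0.029, -0.001, 0.0, 0.0, 0.032], [-0.044, -0.027, -0.001, 0.0, 0.0, 0.032], [-0.045, -0.026, -0.001, 0.0, 0.0, 0.032], [-0.046, -0.024, -0.001, 0.0, 0.0, 0.032], [-0.047, -0.023, -0.001, 0.0, 0.0, 0.032], [-0.047, -0.021, -0.001, 0.0, 0.0, 0.032]]
[[-0.047, -0.02, 0.0, 0.0, 0.0, 0.024], [-0.047, -0.019, 0.0, 0.0, 0.0, 0.024], [-0.048, -0.017, 0.0, 0.0, 0.0, 0.024], [-0.048, -0.016, 0.0, 0.0, 0.0, 0.024], [-0.048, -0.015, 0.0, 0.0, 0.0, 0.024], [-0.049, -0.014, 0.0, 0.0, 0.0, 0.024], [-0.049, -0.013, 0.0, 0.0, 0.0, 0.024], [-0.049, -0.012, 0.0, 0.0, 0.0, 0.024], [-0.05, -0.011, 0.0, 0.0, 0.0, 0.024]]
[[0.0, 0.0, 0.059, 0.0, 0.0, 0.0], [0.0, 0.0, 0.059, 0.0, 0.0, 0.0], [0.0, 0.0, 0.059, 0.0, 0.0, 0.0], [0.0, 0.0, 0.059, 0.0, 0.0, 0.0]]
```

```bash

python3 -m crank '[[0,0,-0.06,0,0,0],[-0.042,-0.03,-0.004,0,0,0.032],[-0.043,-0.029,-0.003,0,0,0.032],[-0.044,-0.027,-0.001,0,0,0.032],[-0.045,-0.026,-0.001,0,0,0.032]]' 100
python3 -m crank '[[-0.046,-0.024,-0.001,0,0,0.032],[-0.047,-0.023,0,0,0,0.032],[-0.047,-0.021,0,0,0,0.032],[-0.047,-0.02,0,0,0,0.024],[-0.047,-0.019,0,0,0,0.024]]'
python3 -m crank '[[-0.048,-0.017,0,0,0,0.024],[-0.048,-0.016,0,0,0,0.024],[-0.048,-0.015,0,0,0,0.024],[-0.049,-0.014,0,0,0,0.024],[-0.049,-0.013,0,0,0,0.024]]'
python3 -m crank '[[-0.049,-0.012,0,0,0,0.024],[-0.05,-0.011,0,0,0,0.024],[0,0,0.059,0,0,0],[0,0,0.059,0,0,0],[0,0,0.059,0,0,0]]'
python3 - <<'E'
from h import *
plan(([623.1,-239,60],129.8,0,1),([623.1,-239,9],129.8,0,1))
E
```

```text
time: 1.02
tool_pos: [324.2, 294.3, 296.0]
tcp_rot: [3.141, 0.0, 2.577]
contact_force: [0.6, 0.3, -0.2]
grip_width: 91.9
finger_force: 0.0
time: 1.65
tool_pos: [451.3, 70.2, 296.9]
tcp_rot: [3.141, 0.0, 2.433]
contact_force: [-0.3, 0.7, -0.7]
grip_width: 91.4
finger_force: 0.0
time: 2.28
tool_pos: [576.0, -150.4, 296.7]
tcp_rot: [3.141, 0.0, 2.313]
contact_force: [0.8, -0.7, -0.3]
grip_width: 92.0
finger_force: 0.0
time: 2.9
tool_pos: [624.2, -238.0, 117.8]
tcp_rot: [3.141, 0.0, 2.265]
contact_force: [0.6, -0.1, -0.3]
grip_width: 92.1
finger_force: 0.0
at [ 624.2 -238.   117.8] [180.    0.  129.8] t 2.9 w 92.1 F [ 0.6 -0.1 -0.3]
[[0.0, -0.001, 0.058, 0.0, 0.0, 0.0]]
[[0.0, 0.0, 0.051, 0.0, 0.0, 0.0]]
```

```bash

python3 -m crank '[[0,0,0.055,0,0,0],[0,0,0.0435,0,0,0],[0,0,0.01,0,0,0],[0,0,0,0,0,0]]'
python3 -m crank '[[0,0,0,0,0,0],[0,0,0,0,0,0],[0,0,0,0,0,0],[0,0,0,0,0,0]]' 0
python3 -m crank '[[0,0,0,0,0,0],[0,0,-0.03,0,0,0],[0,0,-0.05,0,0,0]]' 
python3 - <<'E'
from h import *
plan((L2W(30,0,130),94.35,0,5))
E
```

```text
time: 3.4
tool_pos: [624.8, -238.1, 11.8]
tcp_rot: [3.141, 0.0, 2.266]
contact_force: [-0.0, 0.1, 0.5]
grip_width: 92.1
finger_force: 0.0
time: 3.9
tool_pos: [624.5, -237.9, 11.7]
tcp_rot: [3.141, 0.0, 2.266]
contact_force: [-0.2, -0.2, 0.1]
grip_width: 56.7
finger_force: 0.0
time: 4.28
tool_pos: [623.1, -237.3, 89.9]
tcp_rot: [-3.14, -0.005, 2.266]
contact_force: [1.0, -1.0, 0.5]
grip_width: 26.4
finger_force: 0.0
at [ 623.1 -237.3   89.9] [-179.9   -0.3  129.8] t 4.28 w 26.4 F [ 1.  -1.   0.5]
[[0.035, -0.027, -0.008, -0.001, -0.001, 0.124], [0.032, -0.031, -0.008, -0.001, -0.001, 0.124], [0.028, -0.035, -0.008, -0.001, -0.001, 0.124], [0.023, -0.038, -0.008, -0.001, -0.001, 0.124], [0.018, -0.041, -0.008, -0.001, -0.001, 0.124]]
```

The fingers close at only about 70 mm/s, so I lifted too early. I'll reopen partway, go back down and regrasp.

```bash

python3 -m crank '[[0,0,0,0,0,0],[0,0,0,0,0,0],[0,0,0,0,0,0]]' 60
python3 - <<'E'
from h import *
plan(([624,-238,9],129.8,0,2))
c=bot.capture("top")
for ce,a,p in greens(c,40): print(ce.round(1),a)
c=bot.capture("side")
for ce,a,p in greens(c,40): print(ce.round(1),a)
E
```

```text
time: 4.65
tool_pos: [623.5, -237.5, 89.6]
tcp_rot: [-3.141, -0.003, 2.266]
contact_force: [0.4, 0.7, -0.0]
grip_width: 51.6
finger_force: 0.0
at [ 623.5 -237.5   89.6] [-179.9   -0.2  129.8] t 4.65 w 51.6 F [ 0.4  0.7 -0. ]
[[0.0, 0.0, 0.04, -0.001, -0.001, 0.0], [0.0, 0.0, 0.04, -0.001, -0.001, 0.0]]
[339.4  63.5] 54
[381.3 169.2] 125
[136.1 174.9] 51
[165.2 208.4] 112
[210.8 242.5] 122
[276.2 292.3] 133
```

```bash
python3 - <<'E'
from h import *
t=bot.capture("top")["color"];s=bot.capture("side")["color"]
A=np.hstack([t[90:384,200:450],s[60:354,100:350]]);cv2.imwrite("pics/h1.png",cv2.resize(A,(800,470)))
E
```

```text
(no output)
```

View pics/h1.png

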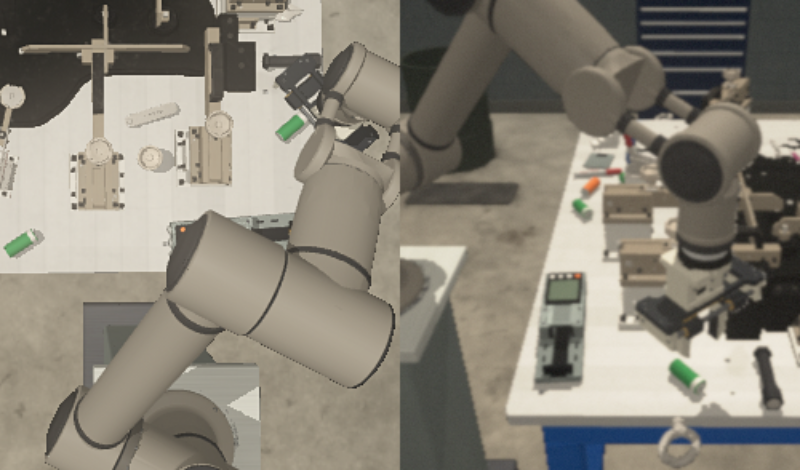

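The picture shows the cell still lying untouched at top (381,169), with the open gripper just beyond and above it. I'll descend and close fully this time.

```bash

python3 -m crank '[[0.002,0,0.04,0,0,0],[0.001,0,0.0405,0,0,0],[0,0,0,0,0,0]]' 
python3 -m crank '[[0,0,0,0,0,0],[0,0,0,0,0,0],[0,0,0,0,0,0],[0,0,0,0,0,0]]' 0
python3 -m crank '[[0,0,0,0,0,0],[0,0,-0.03,0,0,0],[0,0,-0.05,0,0,0],[0,0,-0.06,0,0,0],[0,0,0,0,0,0]]' 
python3 - <<'E'
from h import *
plan((L2W(30,0,130),94.35,0,5))
E
```

```text
time: 5.22
tool_pos: [620.0, -234.3, 7.1]
tcp_rot: [-3.139, -0.007, 2.266]
contact_force: [-0.4, 0.2, -0.2]
grip_width: 55.2
finger_force: 0.0
time: 5.72
tool_pos: [623.0, -235.9, 11.9]
tcp_rot: [3.141, 0.002, 2.266]
contact_force: [-0.1, -0.2, 4.1]
grip_width: 25.1
finger_force: 30.0
time: 6.35
tool_pos: [625.0, -236.8, 156.8]
tcp_rot: [3.137, 0.01, 2.266]
contact_force: [-0.1, 0.5, -0.4]
grip_width: 25.0
finger_force: 30.0
at [ 625.  -236.8  156.8] [179.8   0.6 129.8] t 6.35 w 25.0 F [-0.1  0.5 -0.4]
[[0.036, -0.027, 0.005, 0.001, 0.002, 0.124], [0.032, -0.032, 0.005, 0.001, 0.002, 0.124], [0.028, -0.035, 0.005, 0.001, 0.002, 0.124], [0.023, -0.038, 0.005, 0.001, 0.002, 0.124], [0.018, -0.041, 0.005, 0.001, 0.002, 0.124]]
```

```bash

python3 -m crank '[[0.036,-0.027,0.005,0,0,0.124],[0.032,-0.032,0.005,0,0,0.124],[0.028,-0.035,0.005,0,0,0.124],[0.023,-0.038,0.005,0,0,0.124],[0.018,-0.041,0.005,0,0,0.124]]' 
python3 -m crank '[[-0.01,0,0.03,0,0,0],[0,0,0.02,0,0,0],[0,0,0,0,0,0],[0,0,0,0,0,0]]' 
python3 - <<'E'
from h import *
plan((L2W(20,0,80),94.35,0,2))
s=bot.capture("side");t=bot.capture("top");A=cv2.resize(s["color"][220:310,160:250],(600,600),interpolation=cv2.INTER_CUBIC);cv2.imwrite("pics/h2.png",A)
for n,c in(("side",s),("top",t)):
  for ce,a,p in greens(c,25): print(n,ce.round(1),a,p.min(0),p.max(0))
p=bot.get_obs()["tool_pos"];print(proj(s,p),proj(t,p))
E
```

```text
time: 6.98
tool_pos: [401.7, -185.3, 124.7]
tcp_rot: [-3.14, -0.001, 1.642]
contact_force: [0.6, -0.6, 0.0]
grip_width: 24.9
finger_force: 30.0
time: 7.48
tool_pos: [404.5, -196.1, 75.9]
tcp_rot: [-3.142, -0.0, 1.646]
contact_force: [-0.3, -1.0, -0.5]
grip_width: 25.1
finger_force: 30.0
at [ 404.5 -196.1   75.9] [-180.    -0.    94.3] t 7.47 w 25.1 F [-0.3 -1.  -0.5]
[[-0.001, 0.001, -0.002, 0.0, 0.0, 0.0], [-0.001, 0.001, -0.002, 0.0, 0.0, 0.0]]
side [211.3 187.6] 36 [209 184] [215 191]
side [198.2 258.6] 94 [193 252] [202 264]
side [393.4 263.4] 32 [391 258] [396 267]
top [336.5  44.5] 32 [333  43] [340  46]
top [339.4  63.5] 54 [333  62] [346  65]
top [136.2 174.9] 51 [130 172] [143 178]
top [165.3 208.4] 115 [157 202] [174 215]
top [369.6 237.2] 88 [364 233] [375 241]
top [210.8 242.5] 122 [203 236] [219 249]
[198.37969484 267.43005191] [378.80906063 237.33781768]
```

View pics/h2.png

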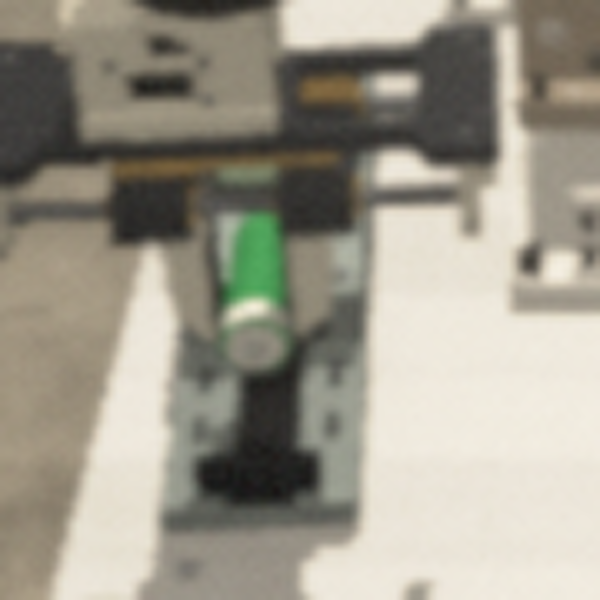

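The side crop shows the held cell's plus face at about (198.6,271.6) and the stop centred at u≈198.8. I'll work out the camera bias from the held cell, whose lateral position is known.

```bash
python3 - <<'E'
from h import *
s=bot.capture("side");t=bot.capture("top");p=bot.get_obs()["tool_pos"]
for z in(76,79,82):print("plus face",z,onz(s,198.6,271.6,z).round(1))
d=np.array([np.cos(LY),np.sin(LY),0])
for k in(13,18,23):print(k,"pred plus",(p-d*k).round(1),proj(s,p-d*k+[0,0,4]).round(1))
g=cv2.cvtColor(s["color"],cv2.COLOR_BGR2GRAY)
k=8;r=cv2.resize(g[270:308,178:224],None,fx=k,fy=k,interpolation=cv2.INTER_CUBIC);m=(r<75).astype(np.uint8)
cs,_=cv2.findContours(m,cv2.RETR_EXTERNAL,cv2.CHAIN_APPROX_SIMPLE);b=max(cs,key=cv2.contourArea)
x,y,w,h=cv2.boundingRect(b);print("stop bbox",(x+.5)/k-.5+178,(x+w-.5)/k-.5+178,(y+h)/k+270)
for row in range(282,297,1):
    a=np.where(g[row,180:222]<85)[0]+180
    print(row,a.min() if len(a) else 0,a.max() if len(a) else 0,end="; ")
lo,hi=(x+.5)/k-.5+178,(x+w-.5)/k-.5+178
print("stop mid",onz(s,(lo+hi)/2,287,28).round(1),"width",np.ptp([onz(s,q,287,28)[0] for q in(lo,hi)]))
# white case outline edges at the -y end: columns where background turns grey, row 295
print(g[294,178:224]);print(g[262,180:222])
for ce,a,q in greens(t,25):
    if 340<ce[0]<385 and ce[1]>200: 
        print("top rows",[ (u,q[q[:,0]==u][:,1].min(),q[q[:,0]==u][:,1].max()) for u in range(364,376)])
        print("pred axis",[proj(t,p+d*kk+[0,0,4]).round(1) for kk in(10,25,45)])
E
```

```text
plus face 76 [ 407.4 -211.1   76. ]
plus face 79 [ 408.1 -214.3   79. ]
plus face 82 [ 408.8 -217.5   82. ]
13 pred plus [ 405.8 -209.2   76.3] [197.9 269.8]
18 pred plus [ 406.2 -214.2   76.3] [197.8 271.2]
23 pred plus [ 406.5 -219.2   76.3] [197.6 272.6]
stop bbox 189.0625 208.4375 296.375
282 196 204; 283 195 204; 284 195 204; 285 195 204; 286 194 204; 287 193 204; 288 191 206; 289 190 207; 290 189 207; 291 189 207; 292 190 207; 293 190 206; 294 190 205; 295 193 204; 296 194 202; stop mid [ 404.7 -216.    28. ] width 49.40784447043245
[226 225 225 224 222 206 179 160 153 146 126 100  73  65  64  54  37  31
  29  27  30  29  32  34  37  46  70  84  90 101 130 148 152 151 148 155
 195 222 228 229 228 229 229 227 229 229]
[194 218 222 222 210 174 145 139 138 137 131 105  78  99 116 119 122 131
 132 131 126 114 102 105 123 135 138 136 140 141 142 148 157 151 138 166
 208 223 226 226 227 226]
top rows [(364, np.int64(234), np.int64(234)), (365, np.int64(234), np.int64(241)), (366, np.int64(234), np.int64(241)), (367, np.int64(234), np.int64(241)), (368, np.int64(233), np.int64(241)), (369, np.int64(233), np.int64(241)), (370, np.int64(233), np.int64(241)), (371, np.int64(233), np.int64(241)), (372, np.int64(233), np.int64(241)), (373, np.int64(234), np.int64(240)), (374, np.int64(234), np.int64(240)), (375, np.int64(237), np.int64(240))]
pred axis [array([375.8, 237.7]), array([370.7, 238.1]), array([363.9, 238.7])]
```

```bash
sed -i 's/LO=np.array(\[408.6/LO=np.array([404.8/' h.py
python3 -m crank '[[0.001,0.001,0.03,0,0,0],[0,0,0.02,0,0,0],[0,0,0.003,0,0,0],[0,0,0,0,0,0]]' 
python3 - <<'E'
from h import *
plan((L2W(23,0,19),94.35,0,1),nd=4)
E
```

```text
time: 8.18
tool_pos: [405.7, -195.3, 23.2]
tcp_rot: [3.141, 0.0, 1.646]
contact_force: [0.1, 0.1, -1.1]
grip_width: 25.0
finger_force: 30.0
at [ 405.7 -195.3   23.2] [180.    0.   94.3] t 8.18 w 25.0 F [ 0.1  0.1 -1.1]
[[0.0003, -0.0026, 0.0042, 0.0005, 0.0004, -0.0009]]
```

```bash

python3 -m crank '[[0,-0.0026,0.001,0,0,0],[0,0,0.002,0,0,0],[0,0,0,0,0,0]]' 
python3 -m crank '[[0,0,0.002,0,0,0],[0,0,0,0,0,0]]' 
python3 -c "
from h import *
o=bot.get_obs();print(o['contact_force'],o['moment'],o['tool_pos'])"
```

```text
time: 8.55
tool_pos: [402.8, -195.4, 19.9]
tcp_rot: [3.141, 0.0, 1.646]
contact_force: [0.5, 0.5, 0.2]
grip_width: 24.9
finger_force: 30.0
time: 8.8
tool_pos: [403.0, -195.5, 19.6]
tcp_rot: [3.141, 0.001, 1.646]
contact_force: [-5.5, 2.7, 24.2]
grip_width: 25.1
finger_force: 30.0
[-5.512725    2.68835288 24.20098788] [0.35293308 1.16782712 0.00902465] [ 402.96193903 -195.49418085   19.59800569]
```

```bash

python3 -m crank '[[0,-0.001,-0.0013,0,0,0],[0,0,0,0,0,0]]' 
python3 -m crank '[[0,-0.001,0,0,0,0],[0,0,0,0,0,0]]' 
python3 -m crank '[[0.005,0,0,0,0,0],[0,0,0,0,0,0]]' 

```

```text
time: 9.05
tool_pos: [402.2, -195.6, 19.8]
tcp_rot: [3.14, 0.001, 1.646]
contact_force: [-1.0, 0.7, 10.5]
grip_width: 25.1
finger_force: 30.0
time: 9.3
tool_pos: [402.0, -195.8, 19.8]
tcp_rot: [3.139, 0.001, 1.645]
contact_force: [0.9, 2.6, 8.4]
grip_width: 25.0
finger_force: 30.0
time: 9.55
tool_pos: [401.8, -191.4, 19.8]
tcp_rot: [3.139, 0.002, 1.646]
contact_force: [1.4, -0.5, 7.4]
grip_width: 25.2
finger_force: 30.0
```

```bash

python3 -m crank '[[0.01,0,-0.0004,0,0,0],[0.01,0,0,0,0,0],[0,0,0,0,0,0]]' 
python3 -m crank '[[0.008,0,0,0,0,0],[0.006,0,0,0,0,0],[0,0,0,0,0,0]]' 
```

```text
time: 9.93
tool_pos: [399.3, -169.7, 19.8]
tcp_rot: [3.14, 0.0, 1.646]
contact_force: [1.7, 1.4, 7.5]
grip_width: 25.5
finger_force: 30.0
time: 10.3
tool_pos: [398.4, -156.0, 19.8]
tcp_rot: [3.14, 0.001, 1.646]
contact_force: [1.4, 0.0, 7.1]
grip_width: 25.0
finger_force: 30.0
```

```bash

python3 -m crank '[[0,0,0,0,0,0],[0,0,0,0,0,0]]' 45
python3 -m crank '[[0,0,-0.03,0,0,0],[-0.02,0,0,0,0,0],[-0.018,0,0,0,0,0],[0,0,0,0,0,0],[0,0,0,0,0,0]]' 0
python3 -c "
from h import *
plan((L2W(23,0,17.5),94.35,0,1),nd=4)
t=bot.capture('top');s=bot.capture('side')
for n,c in(('t',t),('s',s)):
  for ce,a,p in greens(c,15): print(n,ce.round(1),a)"
```

```text
time: 10.55
tool_pos: [397.3, -155.8, 19.1]
tcp_rot: [-3.14, -0.001, 1.646]
contact_force: [-0.1, 0.0, -0.2]
grip_width: 39.2
finger_force: 0.0
time: 11.18
tool_pos: [400.0, -194.2, 48.6]
tcp_rot: [-3.14, -0.002, 1.645]
contact_force: [0.6, -0.6, 0.5]
grip_width: 0.9
finger_force: 0.0
at [ 400.  -194.2   48.6] [-1.799e+02 -1.000e-01  9.420e+01] t 11.18 w 0.9 F [ 0.6 -0.6  0.5]
[[-0.0012, 0.003, 0.0311, -0.0014, -0.0015, -0.0019]]
t [336.5  44.5] 32
t [339.4  63.5] 54
t [136.1 174.9] 51
t [165.3 208.4] 114
t [360.8 237.7] 37
t [210.8 242.6] 123
s [211.1 187.8] 34
s [393.3 263.2] 33
```

```bash
sed -i 's/LO=np.array(\[404.8/LO=np.array([403.7/' h.py
python3 -m crank '[[0,0.002,0.02,0,0,0],[0,0,0.011,0,0,0],[0,0,0,0,0,0]]' 
python3 -m crank '[[0.014,0,0,0,0,0],[0.01,0,0,0,0,0],[0.008,0,0,0,0,0],[0.006,0,0,0,0,0],[0,0,0,0,0,0]]' 
python3 -c "
from h import *
plan((L2W(63,0,17.5),94.35,0,1),nd=4)"
```

```text
time: 11.65
tool_pos: [402.1, -193.6, 17.7]
tcp_rot: [-3.14, -0.002, 1.646]
contact_force: [0.6, 0.0, 0.8]
grip_width: 0.3
finger_force: 0.0
time: 12.28
tool_pos: [399.8, -155.9, 18.5]
tcp_rot: [-3.142, -0.0, 1.647]
contact_force: [-0.2, 0.1, -0.6]
grip_width: 0.5
finger_force: 0.0
at [ 399.8 -155.9   18.5] [-180.    -0.    94.3] t 12.28 w 0.5 F [-0.2  0.1 -0.6]
[[0.0007, -0.0008, 0.001, 0.0, -0.0002, -0.0002]]
```

```bash

python3 -m crank '[[0.003,0,0,0,0,0],[0,0,0,0,0,0]]' 
python3 -m crank '[[-0.01,0,-0.02,0,0,0],[-0.04,0,-0.06,0,0,0],[0,0,-0.06,0,0,0],[0,0,-0.06,0,0,0],[0,0,-0.055,0,0,0]]' 60
python3 -c "
from h import *
t=bot.capture('top');s=bot.capture('side')
for n,c in(('t',t),('s',s)):
  for ce,a,p in greens(c,8): 
    if n=='s' or ce[0]>300:print(n,ce.round(1),a)
A=cv2.resize(s['color'][220:310,160:280],(800,600),interpolation=cv2.INTER_CUBIC);cv2.imwrite('pics/h3.png',A)
plan((L2W(10,0,290),115,0,1),([398,283,290],123,0,9),([398,283,75],123,0,4))"
```

```text
time: 12.52
tool_pos: [400.0, -154.4, 18.5]
tcp_rot: [3.141, 0.002, 1.646]
contact_force: [-0.8, -4.0, -1.2]
grip_width: 0.4
finger_force: 2.5
time: 13.15
tool_pos: [402.6, -198.0, 267.6]
tcp_rot: [3.141, 0.0, 1.645]
contact_force: [0.4, -1.6, 0.5]
grip_width: 45.7
finger_force: 0.0
t [336.5  44.5] 32
t [339.4  63.5] 54
s [211.9 188. ] 26
s [393.4 263.4] 32
s [413.  259.5] 10
s [415.7 265.5] 14
at [ 405.  -199.5  271.2] [179.5   0.4  94.3] t 13.25 w 52.8 F [-0.2  0.2 -1. ]
[[-0.009, -0.003, -0.019, 0.008, 0.009, -0.362]]
[[0.05, 0.023, 0.0, 0.0, 0.0, -0.016], [0.049, 0.023, 0.0, 0.0, 0.0, -0.016], [0.049, 0.024, 0.0, 0.0, 0.0, -0.016], [0.049, 0.025, 0.0, 0.0, 0.0, -0.016], [0.048, 0.026, 0.0, 0.0, 0.0, -0.016], [0.048, 0.026, 0.0, 0.0, 0.0, -0.016], [0.047, 0.027, 0.0, 0.0, 0.0, -0.016], [0.047, 0.028, 0.0, 0.0, 0.0, -0.016], [0.047, 0.029, 0.0, 0.0, 0.0, -0.016]]
[[0.0, 0.0, 0.054, 0.0, 0.0, 0.0], [0.0, 0.0, 0.054, 0.0, 0.0, 0.0], [0.0, 0.0, 0.054, 0.0, 0.0, 0.0], [0.0, 0.0, 0.054, 0.0, 0.0, 0.0]]
```

View pics/h3.png

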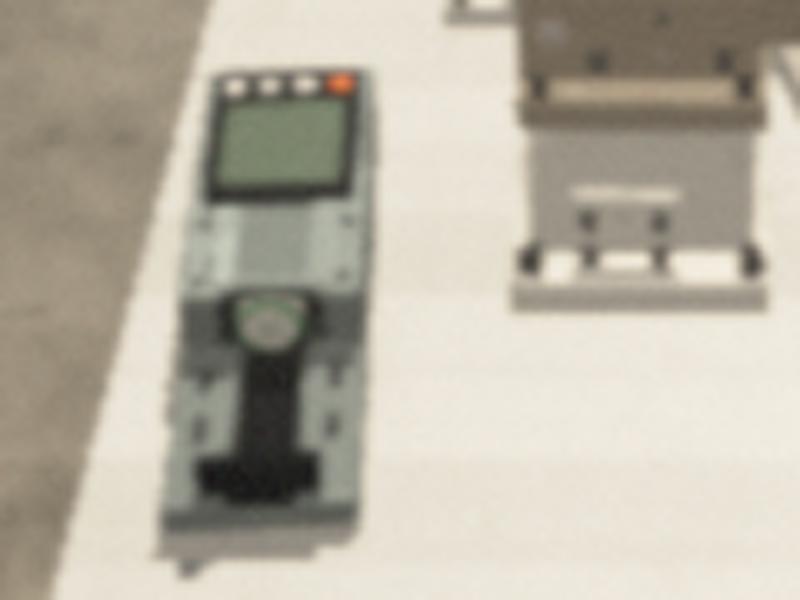

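Cell at the mouth: its plus face shows at crop (270,325) and the bay is clear. Next is the cell at top (211,242).

```bash
python3 -c "
from h import *
plan(([398.5,284,288],123,0,10),([398.5,284,70],123,0,4))"
```

```text
at [ 405.  -199.5  271.2] [179.5   0.4  94.3] t 13.25 w 52.8 F [-0.2  0.2 -1. ]
[[0.048, 0.003, -0.002, 0.001, 0.001, -0.05], [0.048, 0.005, -0.002, 0.001, 0.001, -0.05], [0.048, 0.008, -0.002, 0.001, 0.001, -0.05], [0.047, 0.01, -0.002, 0.001, 0.001, -0.05], [0.047, 0.013, -0.002, 0.001, 0.001, -0.05], [0.046, 0.015, -0.002, 0.001, 0.001, -0.05], [0.045, 0.017, -0.002, 0.001, 0.001, -0.05], [0.044, 0.019, -0.002, 0.001, 0.001, -0.05], [0.043, 0.022, -0.002, 0.001, 0.001, -0.05], [0.042, 0.024, -0.002, 0.001, 0.001, -0.05]]
[[0.0, 0.0, 0.054, 0.0, 0.0, 0.0], [0.0, 0.0, 0.054, 0.0, 0.0, 0.0], [0.0, 0.0, 0.054, 0.0, 0.0, 0.0], [0.0, 0.0, 0.054, 0.0, 0.0, 0.0]]
```

```bash

python3 -m crank '[[0.048,0.003,-0.003,0,0,-0.05],[0.048,0.005,-0.003,0,0,-0.05],[0.048,0.008,-0.002,0,0,-0.05],[0.047,0.01,-0.002,0,0,-0.05],[0.047,0.013,-0.002,0,0,-0.05]]' 
python3 -m crank '[[0.046,0.015,-0.002,0,0,-0.05],[0.045,0.017,0,0,0,-0.05],[0.044,0.019,0,0,0,-0.05],[0.043,0.022,0,0,0,-0.05],[0.042,0.024,0,0,0,-0.05]]' 
python3 -m crank '[[0,0,0.055,0,0,0],[0,0,0.055,0,0,0],[0,0,0.055,0,0,0],[0,0,0.045,0,0,0],[0,0,0,0,0,0]]' 
python3 -c "
from h import *
plan(([398.5,284,8.5],123,0,2),nd=4)"
```

```text
time: 13.88
tool_pos: [399.3, 45.3, 276.8]
tcp_rot: [-3.141, -0.0, 1.897]
contact_force: [1.7, -0.9, 0.3]
grip_width: 55.1
finger_force: 0.0
time: 14.5
tool_pos: [397.1, 286.4, 278.6]
tcp_rot: [-3.141, -0.0, 2.147]
contact_force: [0.4, 0.7, 0.5]
grip_width: 55.0
finger_force: 0.0
time: 15.12
tool_pos: [394.9, 283.5, 66.3]
tcp_rot: [-3.133, -0.001, 2.146]
contact_force: [0.1, 0.5, -0.3]
grip_width: 55.1
finger_force: 0.0
at [394.9 283.5  66.3] [-1.795e+02 -1.000e-01  1.229e+02] t 15.12 w 55.1 F [ 0.1  0.5 -0.3]
[[-0.0008, 0.0019, 0.0289, -0.0042, -0.0005, -0.0006], [-0.0008, 0.0017, 0.0289, -0.0042, -0.0005, -0.0006]]
```

```bash

python3 -m crank '[[0,0,0.03,0,0,0],[0,0,0.026,0,0,0],[0,0,0,0,0,0],[0,0,0,0,0,0]]' 
python3 -c "
from h import *
plan(([398.5,284,8.5],123,0,1),nd=4)"
```

```text
time: 15.62
tool_pos: [398.6, 285.5, 15.2]
tcp_rot: [3.139, 0.0, 2.146]
contact_force: [-0.0, -0.2, -0.2]
grip_width: 55.4
finger_force: 0.0
at [398.6 285.5  15.2] [179.8   0.  122.9] t 15.62 w 55.4 F [-0.  -0.2 -0.2]
[[-0.0012, -0.0009, 0.0067, 0.0027, 0.0002, -0.001]]
```

```bash

python3 -m crank '[[-0.001,-0.001,0.0065,0,0,0],[0,0,0,0,0,0]]' 
python3 -m crank '[[0,0,0,0,0,0],[0,0,0,0,0,0],[0,0,0,0,0,0],[0,0,0,0,0,0]]' 0
python3 -c "
from h import *
o=bot.get_obs();print(o['contact_force'],o['moment'],o['tool_pos'])"
```

```text
time: 15.88
tool_pos: [397.3, 283.5, 7.2]
tcp_rot: [3.141, 0.0, 2.146]
contact_force: [-0.3, -0.2, 0.0]
grip_width: 55.1
finger_force: 0.0
time: 16.38
tool_pos: [397.3, 283.6, 7.0]
tcp_rot: [3.141, -0.0, 2.146]
contact_force: [0.7, -0.5, 0.0]
grip_width: 25.1
finger_force: 30.0
[ 0.71201798 -0.47191662  0.03763841] [-0.02276102 -0.02761001  0.0020803 ] [397.26127626 283.60181316   6.97379025]
```

Tips are 6 mm below the axis, which would touch the bay walls, so I'll regrip 2.5 mm higher.

```bash

python3 -m crank '[[0,0,0,0,0,0],[0,0,-0.0025,0,0,0],[0,0,0,0,0,0]]' 34
python3 -m crank '[[0,0,0,0,0,0],[0,0,0,0,0,0],[0,0,0,0,0,0]]' 0
python3 -c "
from h import *
o=bot.get_obs();print(o['grip_width'],o['finger_force'],o['tool_pos'])"
python3 -m crank '[[0,0,-0.055,0,0,0],[0,0,-0.06,0,0,0],[0,0,-0.06,0,0,0],[0,0,-0.06,0,0,0],[0,0,-0.035,0,0,0]]'
python3 -c "
from h import *
plan((L2W(23,0,280),94.35,0,10),(L2W(23,0,60),94.35,0,4))"
```

```text
time: 16.75
tool_pos: [397.4, 283.6, 9.7]
tcp_rot: [3.141, 0.0, 2.146]
contact_force: [0.8, 0.2, -0.6]
grip_width: 30.7
finger_force: 0.0
time: 17.12
tool_pos: [397.3, 283.6, 9.5]
tcp_rot: [3.141, -0.0, 2.146]
contact_force: [-0.4, -0.1, 1.2]
grip_width: 25.2
finger_force: 30.0
25.15215952047512 29.999844431877136 [397.25253748 283.58814904   9.48507781]
time: 17.75
tool_pos: [397.5, 283.7, 282.6]
tcp_rot: [3.138, 0.0, 2.146]
contact_force: [0.4, -0.1, -1.8]
grip_width: 25.0
finger_force: 30.0
at [397.5 283.7 282.6] [179.8   0.  122.9] t 17.75 w 25.0 F [ 0.4 -0.1 -1.8]
[[-0.04, -0.026, 0.0, 0.0, 0.0, 0.05], [-0.042, -0.024, 0.0, 0.0, 0.0, 0.05], [-0.043, -0.022, 0.0, 0.0, 0.0, 0.05], [-0.044, -0.019, 0.0, 0.0, 0.0, 0.05], [-0.045, -0.017, 0.0, 0.0, 0.0, 0.05], [-0.046, -0.015, 0.0, 0.0, 0.0, 0.05], [-0.046, -0.013, 0.0, 0.0, 0.0, 0.05], [-0.047, -0.01, 0.0, 0.0, 0.0, 0.05], [-0.047, -0.008, 0.0, 0.0, 0.0, 0.05], [-0.048, -0.006, 0.0, 0.0, 0.0, 0.05]]
[[0.0, 0.0, 0.055, 0.0, 0.0, 0.0], [0.0, 0.0, 0.055, 0.0, 0.0, 0.0], [0.0, 0.0, 0.055, 0.0, 0.0, 0.0], [0.0, 0.0, 0.055, 0.0, 0.0, 0.0]]
```

```bash

python3 -m crank '[[-0.04,-0.026,0,0,0,0.05],[-0.042,-0.024,0,0,0,0.05],[-0.043,-0.022,0,0,0,0.05],[-0.044,-0.019,0,0,0,0.05],[-0.045,-0.017,0,0,0,0.05]]'
python3 -m crank '[[-0.046,-0.015,0,0,0,0.05],[-0.046,-0.013,0,0,0,0.05],[-0.047,-0.01,0,0,0,0.05],[-0.047,-0.008,0,0,0,0.05],[-0.047,-0.006,0,0,0,0.05]]'
python3 -m crank '[[0,0,0.055,0,0,0],[0,0,0.055,0,0,0],[0,0,0.055,0,0,0],[0,0,0.04,0,0,0],[0,0,0,0,0,0]]'
python3 -m crank '[[0,0,0,0,0,0]]'
python3 -c "
from h import *
plan((L2W(23,0,30),94.35,0,1),nd=4)
s=bot.capture('side')
A=cv2.resize(s['color'][220:310,160:280],(800,600),interpolation=cv2.INTER_CUBIC);cv2.imwrite('pics/h4.png',A)
d=np.array([np.cos(LY),np.sin(LY),0]);p=bot.get_obs()['tool_pos']
for k in(13,18,23):print(k,proj(s,p-d*k+[0,0,3.5]).round(1),'crop',((proj(s,p-d*k+[0,0,3.5])-[160,220]+.5)*6.667).round(0))
"
```

```text
time: 18.38
tool_pos: [398.5, 41.7, 279.2]
tcp_rot: [-3.141, -0.0, 1.894]
contact_force: [0.9, -0.3, -0.9]
grip_width: 25.0
finger_force: 30.0
time: 19.0
tool_pos: [400.0, -197.6, 279.2]
tcp_rot: [-3.141, -0.0, 1.644]
contact_force: [1.2, 0.1, -1.2]
grip_width: 24.7
finger_force: 30.0
time: 19.62
tool_pos: [398.5, -194.8, 72.2]
tcp_rot: [-3.136, -0.005, 1.646]
contact_force: [-0.3, 0.2, -0.9]
grip_width: 25.2
finger_force: 30.0
time: 19.75
tool_pos: [401.2, -196.6, 75.6]
tcp_rot: [3.14, 0.001, 1.646]
contact_force: [0.8, 0.8, -1.3]
grip_width: 25.3
finger_force: 30.0
at [ 401.2 -196.6   75.6] [1.799e+02 1.000e-01 9.430e+01] t 19.75 w 25.3 F [ 0.8  0.8 -1.3]
[[0.0014, 0.0008, 0.0456, 0.0013, 0.001, -0.0009]]
13 [196.6 270.2] crop [247. 338.]
18 [196.4 271.6] crop [246. 347.]
23 [196.3 273. ] crop [245. 357.]
```

View pics/h4.png

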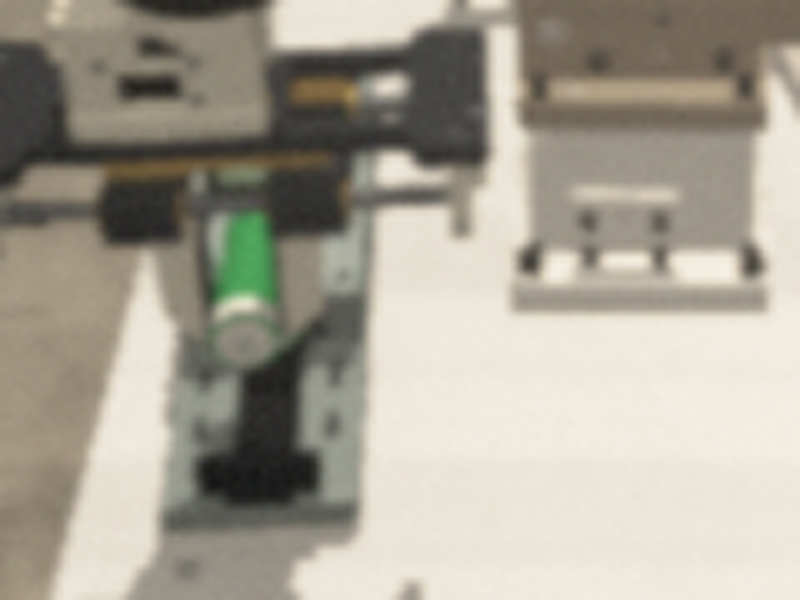

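The plus face is at crop (247,340), on the predicted line. The bay is free, so I'll lower the cell in.

```bash

python3 -m crank '[[0.001,0.001,0.03,0,0,0],[0,0,0.026,0,0,0],[0,0,0,0,0,0],[0,0,0,0,0,0]]'
python3 -c "
from h import *
plan((L2W(23,0,17.8),94.35,0,1),nd=4)"
```

```text
time: 20.3
tool_pos: [402.3, -195.7, 19.9]
tcp_rot: [3.14, 0.002, 1.646]
contact_force: [0.3, -0.2, -1.6]
grip_width: 25.1
finger_force: 30.0
at [ 402.3 -195.7   19.9] [1.799e+02 1.000e-01 9.430e+01] t 20.3 w 25.1 F [ 0.3 -0.2 -1.6]
[[0.0005, -0.0003, 0.0021, 0.002, 0.0016, -0.0008]]
```

```bash

python3 -m crank '[[0,0,0.002,0,0,0],[0,0,0,0,0,0]]'
python3 -m crank '[[0.006,0,0,0,0,0],[0.006,0,0,0,0,0],[0.006,0,0,0,0,0],[0,0,0,0,0,0]]'
python3 -m crank '[[0.008,0,0,0,0,0],[0.007,0,0,0,0,0],[0.005,0,0,0,0,0],[0,0,0,0,0,0]]'
```

```text
time: 20.55
tool_pos: [401.7, -195.3, 17.0]
tcp_rot: [3.141, 0.001, 1.646]
contact_force: [0.4, -0.6, 0.6]
grip_width: 24.9
finger_force: 30.0
time: 21.05
tool_pos: [400.6, -176.8, 17.0]
tcp_rot: [3.14, 0.001, 1.646]
contact_force: [1.1, -0.9, 7.3]
grip_width: 24.9
finger_force: 30.0
time: 21.55
tool_pos: [399.2, -156.8, 17.0]
tcp_rot: [3.14, 0.001, 1.646]
contact_force: [0.7, 0.0, 7.7]
grip_width: 24.8
finger_force: 30.0
```

```bash

python3 -m crank '[[0,0,0,0,0,0],[0,0,0,0,0,0]]' 45
python3 -m crank '[[0,0,-0.03,0,0,0],[-0.02,0,0,0,0,0],[-0.018,0,0,0,0,0],[0,0,0,0,0,0],[0,0,0,0,0,0]]' 0
python3 -c "
from h import *
plan((L2W(23,0,17.5),94.35,0,1),nd=4)"
```

```text
time: 21.8
tool_pos: [397.9, -156.5, 16.1]
tcp_rot: [-3.14, -0.001, 1.646]
contact_force: [-0.0, 0.3, -0.0]
grip_width: 39.1
finger_force: 0.0
time: 22.42
tool_pos: [400.6, -194.8, 45.6]
tcp_rot: [-3.14, -0.002, 1.645]
contact_force: [0.3, -0.2, -0.2]
grip_width: 0.7
finger_force: 0.0
at [ 400.6 -194.8   45.6] [-1.799e+02 -1.000e-01  9.420e+01] t 22.43 w 0.7 F [ 0.3 -0.2 -0.2]
[[-0.0005, 0.0013, 0.0281, -0.0015, -0.0015, -0.0019]]
```

```bash

python3 -m crank '[[0,0.0013,0.018,0,0,0],[0,0,0.010,0,0,0],[0,0,0,0,0,0]]' 
python3 -m crank '[[0.01,0,0,0,0,0],[0.008,0,0,0,0,0],[0.004,0,0,0,0,0],[0,0,0,0,0,0]]'
python3 -m crank '[[0.004,0,0,0,0,0],[0,0,0,0,0,0]]'
python3 -m crank '[[0.003,0,0,0,0,0],[0,0,0,0,0,0]]'
```

```text
time: 22.8
tool_pos: [402.0, -194.3, 17.6]
tcp_rot: [-3.14, -0.002, 1.646]
contact_force: [-0.3, 0.2, 0.4]
grip_width: 0.4
finger_force: 0.0
time: 23.3
tool_pos: [401.1, -172.6, 18.7]
tcp_rot: [3.141, 0.0, 1.647]
contact_force: [1.0, -0.7, 0.4]
grip_width: 0.5
finger_force: 0.0
time: 23.55
tool_pos: [401.1, -169.2, 18.6]
tcp_rot: [3.141, 0.001, 1.646]
contact_force: [-0.0, -1.5, 0.2]
grip_width: 0.2
finger_force: 0.8
time: 23.8
tool_pos: [400.9, -166.3, 18.6]
tcp_rot: [3.141, 0.001, 1.646]
contact_force: [1.1, -3.7, 1.5]
grip_width: 0.4
finger_force: 2.0
```

The row rests against the spring at about 3.7 N, as expected. Now for the third cell, at top (165,208). I'll grip it near its middle to stay clear of the red clamp handle.

```bash

python3 -m crank '[[-0.012,0,0,0,0,0],[0,0,-0.05,0,0,0],[0,0,-0.06,0,0,0],[0,0,-0.06,0,0,0],[0,0,-0.06,0,0,0]]' 60
python3 -m crank '[[0,0,-0.037,0,0,0],[0,0,0,0,0,0]]'
python3 -c "
from h import *
plan(([496,434,285],120.8,0,12),([496,434,70],120.8,0,4))"
```

```text
time: 24.42
tool_pos: [400.6, -177.7, 250.1]
tcp_rot: [-3.141, -0.002, 1.646]
contact_force: [1.5, -0.5, -0.5]
grip_width: 45.6
finger_force: 0.0
time: 24.68
tool_pos: [402.0, -178.7, 287.8]
tcp_rot: [3.138, 0.002, 1.646]
contact_force: [-0.1, -0.3, -1.0]
grip_width: 54.8
finger_force: 0.0
at [ 402.  -178.7  287.8] [1.798e+02 1.000e-01 9.430e+01] t 24.68 w 54.8 F [-0.1 -0.3 -1. ]
[[0.05, 0.012, 0.0, 0.0, 0.0, -0.039], [0.05, 0.014, 0.0, 0.0, 0.0, -0.039], [0.049, 0.015, 0.0, 0.0, 0.0, -0.039], [0.049, 0.017, 0.0, 0.0, 0.0, -0.039], [0.048, 0.019, 0.0, 0.0, 0.0, -0.039], [0.047, 0.021, 0.0, 0.0, 0.0, -0.039], [0.046, 0.023, 0.0, 0.0, 0.0, -0.039], [0.045, 0.025, 0.0, 0.0, 0.0, -0.039], [0.044, 0.026, 0.0, 0.0, 0.0, -0.039], [0.043, 0.028, 0.0, 0.0, 0.0, -0.039], [0.042, 0.03, 0.0, 0.0, 0.0, -0.039], [0.041, 0.031, 0.0, 0.0, 0.0, -0.039]]
[[0.0, 0.0, 0.054, 0.0, 0.0, 0.0], [0.0, 0.0, 0.054, 0.0, 0.0, 0.0], [0.0, 0.0, 0.054, 0.0, 0.0, 0.0], [0.0, 0.0, 0.054, 0.0, 0.0, 0.0]]
```

```bash

python3 -m crank '[[0.05,0.012,0,0,0,-0.039],[0.05,0.014,0,0,0,-0.039],[0.049,0.015,0,0,0,-0.039],[0.049,0.017,0,0,0,-0.039],[0.048,0.019,0,0,0,-0.039]]'
python3 -m crank '[[0.047,0.021,0,0,0,-0.039],[0.046,0.023,0,0,0,-0.039],[0.045,0.025,0,0,0,-0.039],[0.044,0.026,0,0,0,-0.039],[0.043,0.028,0,0,0,-0.039]]'
python3 -m crank '[[0.042,0.03,0,0,0,-0.039],[0.041,0.031,0,0,0,-0.039],[0,0,0.04,0,0,0],[0,0,0.05,0,0,0],[0,0,0.03,0,0,0]]'
python3 -m crank '[[0,0,0,0,0,0]]'
python3 -c "
from h import *
plan(([496,434,9.5],120.8,0,4),nd=4)"
```

```text
time: 25.3
tool_pos: [439.2, 78.7, 283.8]
tcp_rot: [-3.138, -0.001, 1.842]
contact_force: [0.8, 0.1, 0.3]
grip_width: 55.3
finger_force: 0.0
time: 25.92
tool_pos: [478.5, 332.1, 283.3]
tcp_rot: [-3.138, -0.0, 2.037]
contact_force: [-0.1, -0.6, 0.3]
grip_width: 55.0
finger_force: 0.0
time: 26.55
tool_pos: [492.5, 431.4, 160.1]
tcp_rot: [-3.134, 0.0, 2.114]
contact_force: [0.0, 0.1, -0.4]
grip_width: 55.2
finger_force: 0.0
time: 26.68
tool_pos: [492.4, 431.2, 160.8]
tcp_rot: [-3.132, 0.0, 2.114]
contact_force: [0.9, -0.3, -0.0]
grip_width: 55.0
finger_force: 0.0
at [492.4 431.2 160.8] [-179.5    0.   121.1] t 26.68 w 55.0 F [ 0.9 -0.3 -0. ]
[[0.0001, 0.0015, 0.0378, -0.0024, 0.0001, 0.0013], [0.0001, 0.0014, 0.0378, -0.0024, 0.0001, 0.0013], [0.0001, 0.0013, 0.0378, -0.0024, 0.0001, 0.0013], [0.0001, 0.0012, 0.0378, -0.0024, 0.0001, 0.0013]]
```

```bash

python3 -m crank '[[0,0.002,0.045,0,0,0],[0,0.002,0.045,0,0,0],[0,0,0.03,0,0,0],[0,0,0.02,0,0,0],[0,0,0,0,0,0]]'
python3 -m crank '[[0,0,0,0,0,0]]'
python3 -c "
from h import *
plan(([496,434,9.5],120.8,0,1),nd=4)"
```

```text
time: 27.3
tool_pos: [497.4, 434.5, 24.7]
tcp_rot: [-3.139, -0.0, 2.114]
contact_force: [-0.3, -0.1, 0.1]
grip_width: 55.5
finger_force: 0.0
time: 27.42
tool_pos: [498.7, 435.5, 27.1]
tcp_rot: [3.139, -0.0, 2.114]
contact_force: [0.4, -0.0, 0.7]
grip_width: 55.0
finger_force: 0.0
at [498.7 435.5  27.1] [179.9  -0.  121.1] t 27.43 w 55.0 F [ 0.4 -0.   0.7]
[[0.0001, -0.0031, 0.0176, 0.0024, -0.0003, 0.0053]]
```

```bash

python3 -m crank '[[0,-0.002,0.0165,0,0,0.005],[0,0,0,0,0,0],[0,0,0,0,0,0]]'
python3 -m crank '[[0,0,0,0,0,0]]'
```

```text
time: 27.8
tool_pos: [496.0, 433.9, 9.0]
tcp_rot: [-3.142, -0.0, 2.109]
contact_force: [-0.2, 0.1, -0.1]
grip_width: 55.0
finger_force: 0.0
time: 27.92
tool_pos: [496.2, 434.1, 9.3]
tcp_rot: [3.141, -0.0, 2.109]
contact_force: [0.1, -0.1, 0.9]
grip_width: 55.2
finger_force: 0.0
```

```bash

python3 -m crank '[[0,0,0,0,0,0],[0,0,0,0,0,0],[0,0,0,0,0,0],[0,0,0,0,0,0],[0,0,0,0,0,0]]' 0
python3 -c "
from h import *
o=bot.get_obs();print(o['grip_width'],o['finger_force'],o['tool_pos'])"
python3 -m crank '[[0,0,-0.05,0,0,0],[0,0,-0.06,0,0,0],[0,0,-0.06,0,0,0],[0,0,-0.06,0,0,0],[0,0,-0.045,0,0,0]]'
python3 -m crank '[[0,0,0,0,0,0]]'
python3 -c "
from h import *
plan((L2W(20,0,285),94.35,0,12),(L2W(20,0,90),94.35,22,4))"
```

```text
time: 28.55
tool_pos: [496.0, 433.9, 9.0]
tcp_rot: [3.142, -0.0, 2.109]
contact_force: [-1.7, -0.4, 0.3]
grip_width: 25.4
finger_force: 30.0
25.389335006983142 29.969690144062042 [496.0325913  433.88353557   8.97491284]
time: 29.18
tool_pos: [496.1, 433.9, 287.1]
tcp_rot: [3.139, -0.0, 2.109]
contact_force: [1.0, 1.0, -0.7]
grip_width: 25.1
finger_force: 30.0
time: 29.3
tool_pos: [497.2, 434.7, 288.8]
tcp_rot: [3.133, -0.001, 2.109]
contact_force: [-0.1, 0.1, -1.4]
grip_width: 25.3
finger_force: 30.0
at [497.2 434.7 288.8] [179.5  -0.  120.8] t 29.3 w 25.3 F [-0.1  0.1 -1.4]
[[-0.041, -0.034, 0.0, 0.001, 0.0, 0.039], [-0.043, -0.032, 0.0, 0.001, 0.0, 0.039], [-0.044, -0.031, 0.0, 0.001, 0.0, 0.039], [-0.045, -0.029, 0.0, 0.001, 0.0, 0.039], [-0.046, -0.027, 0.0, 0.001, 0.0, 0.039], [-0.047, -0.025, 0.0, 0.001, 0.0, 0.039], [-0.048, -0.023, 0.0, 0.001, 0.0, 0.039], [-0.049, -0.022, 0.0, 0.001, 0.0, 0.039], [-0.05, -0.02, 0.0, 0.001, 0.0, 0.039], [-0.05, -0.018, 0.0, 0.001, 0.0, 0.039], [-0.051, -0.016, 0.0, 0.001, 0.0, 0.039], [-0.051, -0.014, 0.0, 0.001, 0.0, 0.039]]
[[0.0, 0.0, 0.049, 0.0, -0.096, 0.0], [0.005, 0.0, 0.049, 0.0, -0.096, 0.0], [0.009, 0.0, 0.048, 0.0, -0.096, 0.0], [0.014, 0.0, 0.047, 0.0, -0.096, 0.0]]
```

```bash

python3 -m crank '[[-0.041,-0.034,0,0,0,0.039],[-0.043,-0.032,0,0,0,0.039],[-0.044,-0.031,0,0,0,0.039],[-0.045,-0.029,0,0,0,0.039],[-0.046,-0.027,0,0,0,0.039]]'
python3 -m crank '[[-0.047,-0.025,0,0,0,0.039],[-0.048,-0.023,0,0,0,0.039],[-0.049,-0.022,0,0,0,0.039],[-0.05,-0.02,0,0,0,0.039],[-0.05,-0.018,0,0,0,0.039]]'
python3 -m crank '[[-0.051,-0.016,0,0,0,0.039],[-0.051,-0.014,0,0,0,0.039],[0,0,0.05,0,0,0],[0,0,0.06,0,0,0],[0,0,0.06,0,0,0]]'
python3 -m crank '[[0,0,0.03,0,0,0],[0,0,0,0,0,0],[0,0,0,0,0,0]]'
python3 -c "
from h import *
plan((L2W(20,0,76),94.35,0,1),nd=4)"
```

```text
time: 29.92
tool_pos: [454.9, 167.6, 282.5]
tcp_rot: [-3.139, -0.0, 1.913]
contact_force: [0.3, 0.1, -0.3]
grip_width: 25.1
finger_force: 30.0
time: 30.55
tool_pos: [414.6, -96.2, 282.7]
tcp_rot: [-3.14, -0.001, 1.717]
contact_force: [0.2, -0.7, -1.4]
grip_width: 25.0
finger_force: 30.0
time: 31.18
tool_pos: [398.0, -199.4, 111.4]
tcp_rot: [-3.141, -0.001, 1.64]
contact_force: [1.4, -1.4, -1.3]
grip_width: 24.9
finger_force: 30.0
time: 31.55
tool_pos: [399.4, -200.0, 84.6]
tcp_rot: [3.141, 0.0, 1.641]
contact_force: [-0.6, 0.4, -0.1]
grip_width: 25.3
finger_force: 30.0
at [ 399.4 -200.    84.6] [180.   0.  94.] t 31.55 w 25.3 F [-0.6  0.4 -0.1]
[[0.0017, 0.0029, 0.0086, 0.0007, 0.0005, -0.0058]]
```

```bash
sed -i 's/LO=np.array(\[403.7,-218.1/LO=np.array([403.7,-218.6/' h.py; cat >> h.py <<'E'
def tcp(mx,mz,tilt,k=32.5,d=4.):
    a=np.radians(tilt);return L2W(mx-(65-k)*np.cos(a)-d*np.sin(a),0,mz+(65-k)*np.sin(a)-d*np.cos(a))
E
python3 -c "
from h import *
plan((tcp(50,70,22),94.35,22,3))"
```

```text
at [ 399.4 -200.    84.6] [180.   0.  94.] t 31.55 w 25.3 F [-0.6  0.4 -0.1]
[[0.0, 0.001, 0.002, 0.0, -0.128, -0.002], [0.0, 0.001, 0.002, 0.0, -0.128, -0.002], [0.0, 0.001, 0.002, 0.0, -0.128, -0.002]]
```

```bash

python3 -m crank '[[0,0.001,0.002,0,-0.128,-0.002],[0,0.001,0.002,0,-0.128,-0.002],[0,0.001,0.002,0,-0.128,-0.002],[0,0,0,0,0,0]]'
python3 -c "
from h import *
plan((tcp(50,70,22),94.35,22,1),nd=4)
s=bot.capture('side');o=bot.get_obs();p=o['tool_pos'];R=Ro.from_euler('xyz',o['tcp_rot'])
A=cv2.resize(s['color'][230:305,150:250],(800,600),interpolation=cv2.INTER_CUBIC)
for k,c in((27.5,(0,0,255)),(32.5,(255,0,0)),(37.5,(0,255,255))):
    for z in(-4,9,-17):
        q=proj(s,p+R.apply([-k,0,z]));print(k,z,q.round(1));cv2.circle(A,tuple(int(v) for v in (q-[150,230]+.5)*8),2,c,-1)
cv2.imwrite('pics/h5.png',A)"
```

```text
time: 32.05
tool_pos: [401.9, -199.4, 78.9]
tcp_rot: [-3.139, 0.373, 1.65]
contact_force: [0.8, 0.0, -0.1]
grip_width: 25.3
finger_force: 30.0
at [ 401.9 -199.4   78.9] [-179.8   21.4   94.5] t 32.05 w 25.3 F [ 0.8  0.  -0.1]
[[-0.0007, 0.0003, 0.0008, -0.0016, -0.0107, 0.0029]]
27.5 -4 [196.  270.2]
27.5 9 [196.2 275.2]
27.5 -17 [195.7 265.1]
32.5 -4 [195.8 271. ]
32.5 9 [196. 276.]
32.5 -17 [195.5 265.9]
37.5 -4 [195.6 271.8]
37.5 9 [195.9 276.9]
37.5 -17 [195.3 266.6]
```

View pics/h5.png

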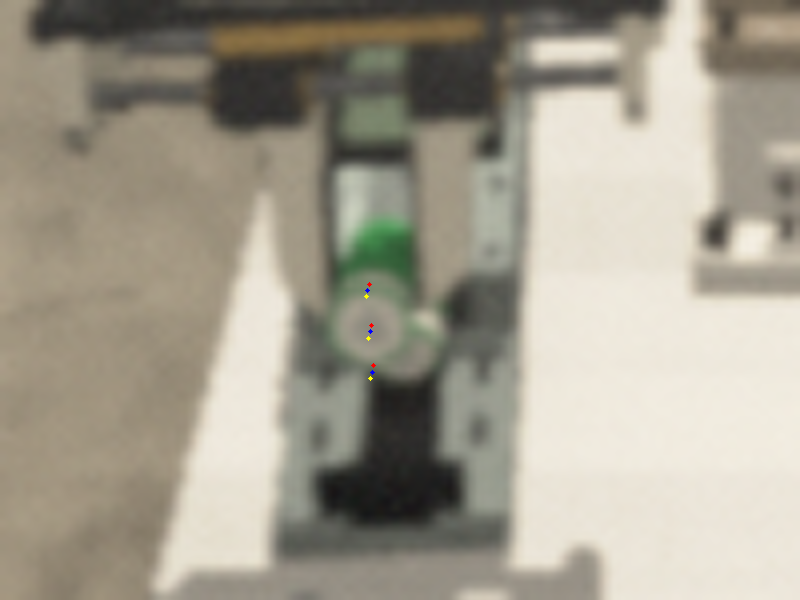

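The third cell is held tilted, with its plus face at crop (370,318). Below it, cell 2's plus end shows at crop (410,345), lying in the bay. I'll lower to the start pose and push.

```bash
python3 -c "
from h import *
plan((tcp(50,29,22),94.35,22,2),(tcp(56,29,22),94.35,22,1),(tcp(68.5,28,22),94.35,22,3),nd=4)"
```

```text
at [ 402.2 -200.    79. ] [-179.9   21.3   94.5] t 32.1 w 25.2 F [-0.4 -0.7 -0.5]
[[0.0074, 0.0001, 0.0194, -0.0007, -0.006, 0.001], [0.0075, 0.0001, 0.0194, -0.0007, -0.006, 0.001]]
[[0.0056, 0.0, -0.0022, 0.0, 0.0, 0.0]]
[[0.004, 0.0, -0.0013, 0.0, 0.0, 0.0], [0.004, 0.0, -0.0013, 0.0, 0.0, 0.0], [0.004, 0.0, -0.0013, 0.0, 0.0, 0.0]]
```

```bash

python3 -m crank '[[0.0075,0,0.0195,0,-0.006,0],[0.0075,0,0.0195,0,-0.006,0],[0,0,0,0,0,0],[0,0,0,0,0,0]]'
python3 -m crank '[[0.0056,0,-0.0022,0,0,0],[0,0,0,0,0,0]]'
python3 -c "
from h import *
plan((tcp(56,29,22),94.35,22,1),nd=4)"
```

```text
time: 32.6
tool_pos: [401.9, -201.7, 37.2]
tcp_rot: [-3.14, 0.385, 1.645]
contact_force: [-0.1, 0.8, -1.5]
grip_width: 25.6
finger_force: 30.0
time: 32.85
tool_pos: [401.4, -195.0, 36.9]
tcp_rot: [-3.14, 0.386, 1.647]
contact_force: [0.8, -1.5, -0.2]
grip_width: 24.9
finger_force: 30.0
at [ 401.4 -195.    36.9] [-179.9   22.1   94.3] t 32.85 w 24.9 F [ 0.8 -1.5 -0.2]
[[0.0004, 0.0005, -0.0007, -0.0021, 0.0016, -0.0001]]
```

```bash

python3 -m crank '[[0.0042,0,-0.0016,0,0,0],[0,0,0,0,0,0]]'
python3 -m crank '[[0.004,0,-0.0014,0,0,0],[0,0,0,0,0,0]]'
python3 -m crank '[[0.0045,0,-0.0014,0,0,0],[0,0,0,0,0,0]]'
python3 -c "
from h import *
plan((tcp(68.5,28,22),94.35,22,1),nd=4)"
```

```text
time: 33.1
tool_pos: [401.0, -190.5, 36.5]
tcp_rot: [-3.139, 0.386, 1.647]
contact_force: [0.3, -4.0, 2.5]
grip_width: 25.4
finger_force: 30.0
time: 33.35
tool_pos: [400.7, -186.6, 36.3]
tcp_rot: [-3.139, 0.386, 1.647]
contact_force: [-0.4, -4.5, 2.8]
grip_width: 25.7
finger_force: 30.0
time: 33.6
tool_pos: [400.6, -182.2, 36.1]
tcp_rot: [-3.139, 0.386, 1.647]
contact_force: [1.2, -6.8, 4.1]
grip_width: 25.1
finger_force: 30.0
at [ 400.6 -182.2   36.1] [-179.9   22.1   94.3] t 33.6 w 25.1 F [ 1.2 -6.8  4.1]
[[0.0002, 0.0003, -0.0004, -0.0023, 0.0024, 0.0]]
```

```bash
python3 -c "
from h import *
plan((tcp(69.4,25.6,14),94.35,14,2),(tcp(69.1,23.4,7),94.35,7,2),(tcp(68,21.3,0),94.35,0,2),nd=4)"
```

```text
at [ 400.6 -182.2   36.1] [-179.9   22.1   94.3] t 33.6 w 25.1 F [ 1.2 -6.8  4.1]
[[0.0014, 0.0002, 0.003, -0.0012, 0.071, -0.0001], [0.0012, 0.0002, 0.0031, -0.0012, 0.071, -0.0001]]
[[0.0005, 0.0, 0.0031, 0.0, 0.0611, 0.0], [0.0003, 0.0, 0.0031, 0.0, 0.0611, 0.0]]
[[-0.0001, 0.0, 0.0031, 0.0, 0.0611, 0.0], [-0.0002, 0.0, 0.0031, 0.0, 0.0611, 0.0]]
```

```bash

python3 -m crank '[[0.0014,0,0.003,0,0.071,0],[0.0012,0,0.003,0,0.071,0],[0,0,0,0,0,0]]'
python3 -m crank '[[0.0005,0,0.003,0,0.061,0],[0.0003,0,0.003,0,0.061,0],[0,0,0,0,0,0]]'
```

```text
time: 33.98
tool_pos: [400.7, -182.4, 29.3]
tcp_rot: [-3.141, 0.243, 1.644]
contact_force: [0.5, -6.5, 0.2]
grip_width: 25.2
finger_force: 30.0
time: 34.35
tool_pos: [400.7, -182.9, 23.0]
tcp_rot: [-3.141, 0.122, 1.644]
contact_force: [1.7, -6.1, 0.5]
grip_width: 25.3
finger_force: 30.0
```

```bash

python3 -m crank '[[0,0,0.003,0,0.061,0],[0,0,0.002,0,0.061,0],[0,0,0,0,0,0]]'
python3 -c "
from h import *
o=bot.get_obs();print(o['contact_force'],o['moment'],o['tool_pos'],np.degrees(o['tcp_rot']))"
```

```text
time: 34.72
tool_pos: [400.6, -183.3, 17.9]
tcp_rot: [-3.14, 0.0, 1.644]
contact_force: [1.2, -6.3, 0.8]
grip_width: 25.3
finger_force: 30.0
[ 1.17250571 -6.33465792  0.76903352] [-1.04290423 -0.26671319 -0.11915625] [ 400.64316266 -183.31534695   17.92876956] [-1.79921000e+02  2.49627691e-02  9.41737518e+01]
```

```bash

python3 -m crank '[[0,0,0.001,0,0,0],[0,0,0,0,0,0]]'
python3 -m crank '[[-0.002,0,0,0,0,0],[0,0,0,0,0,0]]'
```

```text
time: 34.98
tool_pos: [400.8, -183.1, 17.2]
tcp_rot: [-3.14, 0.002, 1.646]
contact_force: [1.4, -7.3, 1.8]
grip_width: 25.2
finger_force: 30.0
time: 35.22
tool_pos: [400.3, -184.2, 17.0]
tcp_rot: [-3.139, -0.0, 1.646]
contact_force: [1.5, -3.6, 1.9]
grip_width: 25.2
finger_force: 30.0
```

```bash

python3 -m crank '[[0,0,0,0,0,0],[0,0,0,0,0,0],[0,0,0,0,0,0]]' 45
python3 -m crank '[[0,0,-0.03,0,0,0],[0,0,-0.06,0,0,0],[0,0,-0.06,0,0,0],[0,0,-0.06,0,0,0],[0,0,-0.05,0,0,0]]'
python3 -c "
from h import *
s=bot.capture('side');t=bot.capture('top')
A=np.hstack([cv2.resize(s['color'][230:305,165:240],(400,400),interpolation=cv2.INTER_CUBIC),cv2.resize(t['color'][212:262,345:395],(400,400),interpolation=cv2.INTER_CUBIC)])
cv2.imwrite('pics/h6.png',A)
for n,c in(('s',s),('t',t)):
  for ce,a,p in greens(c,8):
    if n=='s' or ce[0]>300:print(n,ce.round(1),a,p.min(0),p.max(0))
for x in(0,65):print(proj(s,L2W(x,0,21)),proj(t,L2W(x,0,34)))"
```

```text
time: 35.6
tool_pos: [399.5, -183.5, 16.7]
tcp_rot: [-3.137, -0.002, 1.645]
contact_force: [-0.3, 0.0, 0.9]
grip_width: 41.1
finger_force: 0.0
time: 36.22
tool_pos: [400.6, -184.1, 279.3]
tcp_rot: [-3.139, -0.001, 1.645]
contact_force: [-0.4, -0.1, -0.6]
grip_width: 41.2
finger_force: 0.0
s [393.4 263.4] 32 [391 258] [396 267]
s [413.  259.5] 10 [412 258] [414 261]
s [415.7 265.5] 14 [414 264] [417 267]
s [199.4 275.4] 125 [195 269] [204 283]
t [336.5  44.5] 32 [333  43] [340  46]
t [339.4  63.5] 54 [333  62] [346  65]
t [369.4 236.9] 130 [361 233] [377 241]
[198.44360948 289.74194903] [382.42379533 237.04739166]
[199.94985487 271.95240792] [361.12790782 238.83502931]
```

View pics/h6.png

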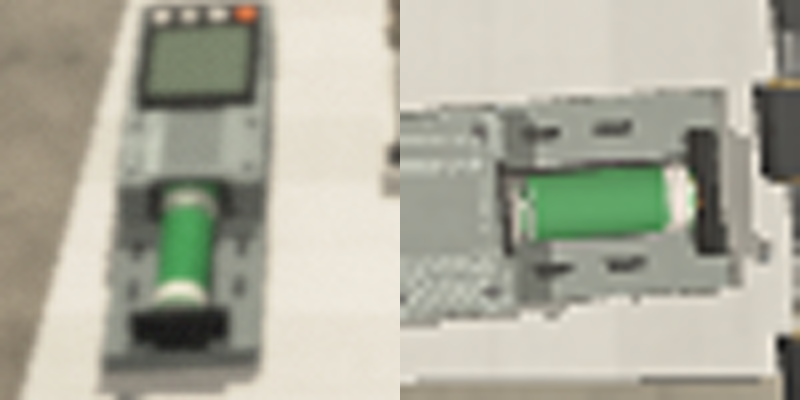

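The side view (left half) and top view (right half) show the last cell flat in the bay. Its white plus end is against the black stop at crop (695,195), and the next cell's band is just behind it at the mouth, (515,195). All in line, so I'm handing in.

```bash
python3 -c "
from plant import bot
print(bot.close_job())"
```

```text
the job is handed in; nothing more can be done
None
```

I loaded all three green cells in line with their plus ends towards the end stop and handed the job in at about 36 s. The last camera check showed the front cell flat against the stop and the next one right behind it; the deepest cell and the spring travel can't be seen, and no verdict came back.

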